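# Hang the drawer's pots on the prep rail

### The job

Open the drawer of the counter-top unit and hang every steel pot from it on the rail: hook each one on at the open stretch to the right of the black ring (as seen from the robot), then slide it left along the rail until the whole pot is past the ring, without lifting it off again there. When all pots hang past the ring, push the drawer fully shut; leave the jar, mug and oil bottle alone.

Things in the scene. Friction and masses are not known exactly. Their poses are not given: they have to be found in the camera images.
- drawer (a joint): The drawer of a low white counter-top unit, in m: 0 fully shut, 0.16 fully out towards the robot (unit's -x). Front 284 mm wide, top edge 163 mm above the worktop. Its front compartment, straight behind the 16 mm thick front (120 mm front to back, 260 mm wide, walls 55 mm high, floor 20 mm above the worktop), holds the pots.
- cab: The drawer unit's fixed casing, 312 mm wide, 250 mm deep, 177 mm high, wooden top. Origin on the worktop, 105 mm in front of the middle of the shut drawer's front face; own x points into the unit (direction of shutting), y to the left, z up.
- handle (a point): Middle of the drawer's steel bar handle: a level bar about 10 mm thick, 110 mm long along the unit's y, 152 mm above the worktop, 45 mm out from the drawer front. Moves with the drawer.
- rail: Fixed rail stand: a level steel rail 12 mm thick, axis 200 mm above the worktop, 400 mm long along the stand's own y, between two dark posts (12 mm thick along the rail, tops 12 mm above the axis, feet 130 x 40 mm). Origin on the worktop under the middle of the rail; own x points away from the robot, y along the rail to the robot's left.
- ring (a point): The mark: a flat black rubber ring, 18 mm across and 10 mm wide, round the rail; hooks pass freely over it. This point lies on the rail's axis, 30 mm to the stand's -y of the rail's middle; axes as the stand's. Storing side: +y of it (224 mm to the left post). Open side for hooking on: -y of it (164 mm to the right post).
- pot1: Steel hanging pot (may be absent), 0.2 to 0.3 kg: open box 60 (x) x 46 (y) x 46 (z) mm; a 22 mm wide strap rises along its -x wall to 108 mm and bends over to +x as a hook. On top, over the middle, a black grip tab 30 (x) x 12 (y) mm, from 108 to 141 mm high. Origin at the centre of the underside; z up.
- seat1 (a point): Where the rail's axis lies when pot1 hangs: 94 mm above its origin, over its middle. The hook is a V that centres the rail; its lip at x = 12 to 17 mm reaches down to 78 mm, an inner stop at x = -12 to -17 mm to 88 mm. The rail enters from the pot's +x side between rim (46 mm) and lip bottom (78 mm); then the pot is lowered. Heights from the origin.
- pot2: Steel hanging pot (may be absent), 0.2 to 0.3 kg: open box 60 (x) x 46 (y) x 46 (z) mm; a 22 mm wide strap rises along its -x wall to 108 mm and bends over to +x as a hook. On top, over the middle, a black grip tab 30 (x) x 12 (y) mm, from 108 to 141 mm high. Origin at the centre of the underside; z up.
- seat2 (a point): Where the rail's axis lies when pot2 hangs: 94 mm above its origin, over its middle. The hook is a V that centres the rail; its lip at x = 12 to 17 mm reaches down to 78 mm, an inner stop at x = -12 to -17 mm to 88 mm. The rail enters from the pot's +x side between rim (46 mm) and lip bottom (78 mm); then the pot is lowered. Heights from the origin.
- pot3: Steel hanging pot (may be absent), 0.2 to 0.3 kg: open box 60 (x) x 46 (y) x 46 (z) mm; a 22 mm wide strap rises along its -x wall to 108 mm and bends over to +x as a hook. On top, over the middle, a black grip tab 30 (x) x 12 (y) mm, from 108 to 141 mm high. Origin at the centre of the underside; z up.
- seat3 (a point): Where the rail's axis lies when pot3 hangs: 94 mm above its origin, over its middle. The hook is a V that centres the rail; its lip at x = 12 to 17 mm reaches down to 78 mm, an inner stop at x = -12 to -17 mm to 88 mm. The rail enters from the pot's +x side between rim (46 mm) and lip bottom (78 mm); then the pot is lowered. Heights from the origin.
- pot4: Steel hanging pot (may be absent), 0.2 to 0.3 kg: open box 60 (x) x 46 (y) x 46 (z) mm; a 22 mm wide strap rises along its -x wall to 108 mm and bends over to +x as a hook. On top, over the middle, a black grip tab 30 (x) x 12 (y) mm, from 108 to 141 mm high. Origin at the centre of the underside; z up.
- seat4 (a point): Where the rail's axis lies when pot4 hangs: 94 mm above its origin, over its middle. The hook is a V that centres the rail; its lip at x = 12 to 17 mm reaches down to 78 mm, an inner stop at x = -12 to -17 mm to 88 mm. The rail enters from the pot's +x side between rim (46 mm) and lip bottom (78 mm); then the pot is lowered. Heights from the origin.
- jar: Amber jar 64 mm across, 65 mm high, standing on the drawer unit's top; bystander. Origin at the underside.
- mug: Black mug 76 mm across, 85 mm high, on the worktop behind the rail; bystander. Origin at the underside.
- oil: Clear oil bottle with a black cap, 66 mm across, 170 mm high, on the worktop behind the rail; bystander. Origin at the underside.

How it is judged (in metres and radians):
On the way, in this order (a step that is already met when the one before it is completed fails the run):
1. the drawer is pulled open (at least 100 mm) (value of joint drawer above 0.1 m), for 0.2 s.
2. every pot hangs on the rail, past the ring (x of seat1 in the frame of ring between -0.016 and 0.016 m and z of seat1 in the frame of ring between -0.012 and 0.012 m and y of seat1 in the frame of ring between 0.02 and 0.235 m and angle between each of pot1, pot2, pot3, pot4's own z axis and vertical below 0.35 rad and x of seat2 in the frame of ring between -0.016 and 0.016 m and z of seat2 in the frame of ring between -0.012 and 0.012 m and y of seat2 in the frame of ring between 0.02 and 0.235 m and x of seat3 in the frame of ring between -0.016 and 0.016 m and z of seat3 in the frame of ring between -0.012 and 0.012 m and y of seat3 in the frame of ring between 0.02 and 0.235 m and x of seat4 in the frame of ring between -0.016 and 0.016 m and z of seat4 in the frame of ring between -0.012 and 0.012 m and y of seat4 in the frame of ring between 0.02 and 0.235 m), for 0.2 s.
At the end, for the whole second after the job is handed in: Every pot that is present hangs by its hook on the rail, at rest (under 40 mm/s), the rail's axis within 16 mm across and 12 mm in height of its seat, tilted less than 0.35 rad, its middle at least 20 mm to the left of the ring; the drawer is shut to within 12 mm (all of step 2 and linear speed of each of pot1, pot2, pot3, pot4 below 0.04 m/s and value of joint drawer below 0.012 m); the robot touches nothing.
It fails at once if a bystander (jar, mug or bottle) is shoved or tipped (distance of any of jar, mug, oil from where it was at the start of the episode above 0.03 m or angle between any of jar, mug, oil's own z axis and vertical above 0.5 rad).
It fails at once if a pot is put on or lifted off the rail on the storing side of the ring instead of being slid there ((z of seat1 in the frame of ring between 0.02 and 0.04 m and y of seat1 in the frame of ring between 0.03 and 0.22 m and x of seat1 in the frame of ring between -0.022 and 0.022 m) or (z of seat2 in the frame of ring between 0.02 and 0.04 m and y of seat2 in the frame of ring between 0.03 and 0.22 m and x of seat2 in the frame of ring between -0.022 and 0.022 m) or (z of seat3 in the frame of ring between 0.02 and 0.04 m and y of seat3 in the frame of ring between 0.03 and 0.22 m and x of seat3 in the frame of ring between -0.022 and 0.022 m) or (z of seat4 in the frame of ring between 0.02 and 0.04 m and y of seat4 in the frame of ring between 0.03 and 0.22 m and x of seat4 in the frame of ring between -0.022 and 0.022 m)).
Of pot1, pot2, pot3, pot4 only 3 to 4 are there at a start; the rules pass over those that are not, and their reading is None.
At some moment in a run one of pot1, pot2, pot3, pot4 may be knocked a few centimetres aside while the robot is not near it.
It also fails if it takes over 210 s, if anything falls off the work surface, if the arm or the gripper's body presses on something with over 40 N, if the wrist force passes 120 N, or if a joint passes its speed limit or range.

### The arm

A 7-joint arm with a two-finger parallel gripper is mounted at the origin on the work surface. World frame = base frame: x ahead of the robot, y to its left, z up, the work surface at z = 0. Lengths are in mm, angles in degrees, forces in N, time in s.
With the tool pointing down it reaches from about 400 to 875 mm from the base axis. Payload 6.5 kg.
Tool frame: the origin (TCP) lies at the very end of the fingers, on their centre line; the grasp point (between the pads) lies 19 mm behind it (tcp_to_grasp is the distance from the TCP to the grasp point, in mm); z points along the fingers, x is the direction in which the jaws open and shut, and the axes are right-handed (so a half turn about z gives the same grasp; the last joint's range is limited). The gripper opens to 85 mm and grips with 20 to 120 N. Pads are 22 mm wide; open, the fingers measure 114 mm over their backs; the gripper's body (76 mm by 85 mm) begins 54 mm behind the grasp point. The pads swing forward as they close: fully open they stand 13 mm farther back than shut.
Start: joints at [-75.241, 30.733, -0.252, 88.115, 0.149, 61.152, -4.079], TCP at [206.806, 616.215, 231.29] pointing down, gripper open.
Joint ranges: [-154.64, 154.64], [-21.42, 123.67], [-72.66, 72.17], [13.99, 137.28], [-74.86, 254.86], [10.95, 109.41], [-158.01, 158.01]. Speed limits (degrees/s): [136.94, 136.94, 180, 180, 180, 180, 180].

### API

Orientations are given as a 3x3 rotation matrix whose columns are the frame's x, y, z axes.
In Python, from station import * gives the robot as it stands.
- The arm moves only by the tool arm_command, never from a script. Its argument "motion" is a list of rows, each a list of 5 numbers: the opening, from -1 (shut) to 1 (fully open), then the shift along the world's x, y, z in m, then the turn about the world's z in degrees. In form: [[hand, dx, dy, dz, yaw], ...]. A call has 1 to 12 rows; each row shifts and turns the pose as measured when the row begins; what a row does not reach is not made up. A row lasts 1/8 s, in which the tool goes at most 62.5 mm and 10.7 degrees, less where a joint would pass 70% of its speed; a pose out of reach is approached as far as the arm can. A call is refused whole if a number of a shift passes 0.0625 or a number of a turn 10.7, either way. A call with a gripper value outside its range is refused whole. The fingers move at their own pace and stop on an object; "newtons" is the grip in N (left out, the last holds). Time passes only in rows, so rows that do not move let the fingers close. It gives the time, the measured TCP pose, the force and the opening at its end, in the units of the state.
- state(): the state, without advancing time (a new reading comes with each control period).
- camera(name): name is "side" or "top"; returns a dict with "img" (480x640x3 uint8, red, green, blue), "fx", "fy", "cx", "cy" (pixels), "camera_from_world" (4x4, takes a point from world to camera coordinates). Camera axes: x right, y down, z forward; pixel columns grow to the right and rows downward; lengths in mm; the calibration is good to about 2 mm. A picture is of the moment at which its call begins. There is no depth.
- finish_job(): hands the job in, once; it reports no verdict.
Trained networks look in a picture, given as the dict that the camera call returned (one of the last four; its "shot" number tells which), for a name from the list of things; names that differ only in an ending like _2 or _b are one class to them, and where a whole thing is asked for, a point or a joint stands for the part that bears it (a point fixed in the world has none). Each returns a list of dicts, best first, with "conf" (0 to 1); they miss things now and then, are a little off and sometimes report something else, mostly with a low value. They report only what shows in the picture. A call takes as long as a camera call.
- regions_of(picture, query): "region" (480x640 bool, what is visible of it) and "location" ([column, row] in pixels, amid what is visible of it).
The state is a dict: "clock": time; "joints": joint angles; "qd": joint speeds; "tau": joint torques, N m; "tool_pos": TCP position; "tool_rot": TCP orientation; "ft_force": force on the tool from outside, world axes, zero at the start; "moment": the same for the moment, N m; "finger_gap": finger opening in mm.
Only numpy, scipy, OpenCV 4.12 (cv2) and the standard library are available. Lean on these libraries where they do the work, as an engineer would, in place of code of your own. Each camera call takes 0.05 s, during which the arm holds its last target.

## Working session

There is one attempt and no reset: what is moved stays moved. The work goes in short steps, Python scripts to look and compute and a tool call to move; the robot and the scene stay as the last step left them, time stands still between calls to the robot, and variables do not carry over. Pictures are saved under pics/ and viewed, and the job is handed in when it is done.

Besides the shell and the picture viewer there is one more tool, called after "Call:" as name(argument=value, ...) on one line, values as JSON. arm_command: Moves the arm, as the interface text tells. Its arguments: {"type":"object","properties":{"motion":{"type":"array","items":{"type":"array","items":{"type":"number"}}},"newtons":{"type":"number"}},"required":["motion"]}

```bash
mkdir -p pics; ls; python3 - <<'E'
from station import *
import cv2,numpy as np
for n in("side","top"):
    c=camera(n); cv2.imwrite(f"pics/{n}0.png",c["img"][:,:,::-1]); print(n,c["fx"],c["fy"],c["cx"],c["cy"]); print(np.round(c["camera_from_world"],3).tolist())
s=state();print(s)
E
```

```text
pics
side 492.1321775246507 492.1321775246507 321.44813243655443 235.16900193089486
[[0.997, -0.078, -0.002, -625.115], [-0.049, -0.611, -0.79, 139.953], [0.061, 0.787, -0.613, 1058.701], [0.0, 0.0, 0.0, 1.0]]
top 485.6707933915184 485.6707933915184 319.6592485153682 240.44021786925558
[[0.002, -1.0, -0.03, 14.149], [-0.984, 0.003, -0.179, 654.389], [0.179, 0.03, -0.983, 954.959], [0.0, 0.0, 0.0, 1.0]]
{'clock': 0.1, 'joints': array([-75.23869661,  30.77377892,  -0.2540098 ,  88.16597814,
         0.14975597,  61.15338546,  -4.0795854 ]), 'qd': array([ 0.02909456, -0.16507076, -0.03718636, -0.24351083,  0.05480561,
       -0.03736681,  0.02018122]), 'tau': array([ 2.95266203e-03, -5.84564710e+01,  1.05193667e+00, -2.59772944e+01,
        1.26250103e-02,  4.61004805e-03, -2.15288182e-06]), 'tool_pos': array([206.66660247, 615.65052327, 230.48732135]), 'tool_rot': array([[ 3.18134784e-01,  9.48045416e-01, -3.86324048e-04],
       [ 9.48044120e-01, -3.18134990e-01, -1.57327545e-03],
       [-1.61443977e-03,  1.34261402e-04, -9.99998688e-01]]), 'ft_force': array([-0.30949286,  0.01366627, -0.21788024]), 'moment': array([-0.01809303, -0.00350678, -0.01437007]), 'finger_gap': 85.37471001817329}
```

View pics/side0.png

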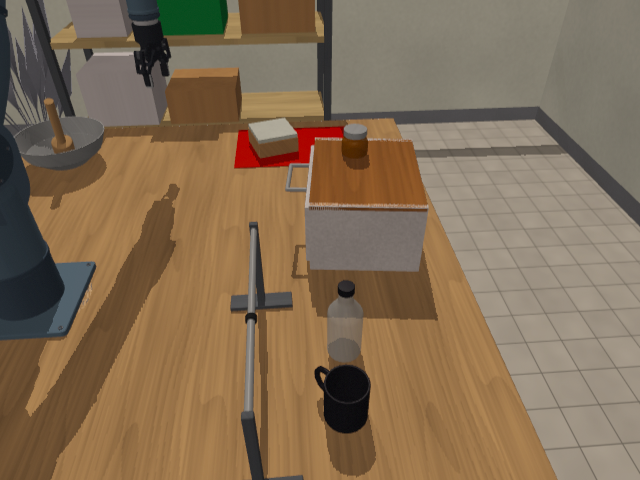

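View pics/top0.png

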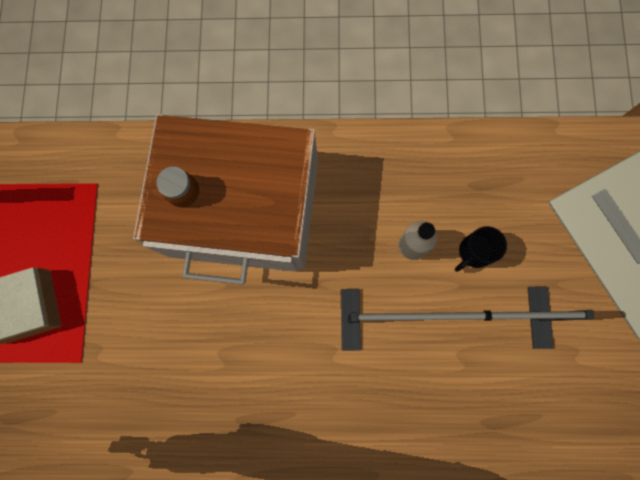

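```bash
cat > h.py <<'E'
from station import *
import cv2,numpy as np
def ray(c,px):
    M=np.array(c["camera_from_world"]);R=M[:3,:3];t=M[:3,3]
    d=R.T@np.array([(px[0]-c["cx"])/c["fx"],(px[1]-c["cy"])/c["fy"],1]);return -R.T@t,d
def atz(c,px,z):
    o,d=ray(c,px);return o+d*(z-o[2])/d[2]
def proj(c,p):
    M=np.array(c["camera_from_world"]);q=M[:3,:3]@np.array(p)+M[:3,3];return np.array([c["fx"]*q[0]/q[2]+c["cx"],c["fy"]*q[1]/q[2]+c["cy"]])
def tri(c1,p1,c2,p2):
    o1,d1=ray(c1,p1);o2,d2=ray(c2,p2);d1=d1/np.linalg.norm(d1);d2=d2/np.linalg.norm(d2)
    A=np.stack([d1,-d2],1);s=np.linalg.lstsq(A,o2-o1,rcond=None)[0]
    a=o1+d1*s[0];b=o2+d2*s[1];return (a+b)/2,np.linalg.norm(a-b)
E
python3 - <<'E'
from h import *
np.set_printoptions(precision=1,suppress=True)
t=camera("top");s=camera("side")
for n in["cab","drawer","handle","rail","ring","jar","mug","oil"]:
    for nm,c in(("top",t),("side",s)):
        for r in regions_of(c,n)[:2]:
            m=r["region"].astype(np.uint8);cs,_=cv2.findContours(m,0,2);k=max(cs,key=cv2.contourArea)
            print(n,nm,round(r["conf"],2),r["location"],m.sum(),cv2.boundingRect(m),cv2.minAreaRect(k))
print("ring top",atz(t,(488,315),200),"side",atz(s,(251,318),200))
print("post L",atz(t,(353,317),212),"R",atz(t,(589,314),212))
for z,p in((177,(160,116)),(177,(315,130)),(177,(301,258)),(177,(137,239)),(152,(184,278)),(152,(243,283))): print(p,atz(t,p,z))
E
```

```text
cab top 0.85 [229.0, 194.8] 22930 (134, 114, 184, 171) ((225.25411987304688, 200.75518798828125), (173.4205780029297, 162.11541748046875), 6.4588165283203125)
cab side 0.74 [365.7, 206.6] 14868 (285, 138, 144, 134) ((356.4241943359375, 204.30606079101562), (143.32821655273438, 132.1293487548828), 0.8184555768966675)
drawer top 0.67 [220.9, 258.8] 2615 (144, 242, 154, 43) ((219.4918212890625, 265.40985107421875), (155.1122283935547, 34.5167350769043), 6.115502834320068)
drawer side 0.89 [305.5, 188.9] 670 (285, 146, 29, 115) ((297.7781677246094, 202.57247924804688), (26.799604415893555, 114.14576721191406), 2.1816415786743164)
drawer side 0.67 [252.7, 312.3] 3867 (230, 222, 73, 258) ((263.717041015625, 351.1786193847656), (259.47723388671875, 62.677894592285156), 86.83769989013672)
handle top 0.82 [221.5, 254.0] 2618 (143, 241, 155, 44) ((218.8154296875, 265.40728759765625), (156.11631774902344, 34.245216369628906), 6.8182148933410645)
handle side 0.81 [306.5, 186.2] 434 (285, 151, 28, 108) ((299.04058837890625, 175.7567596435547), (24.00225257873535, 35.01698684692383), 9.46232223510
[... 993 characters left out ...]
7.38013458251953)
mug side 0.67 [346.6, 398.9] 2989 (314, 365, 57, 69) ((342.9117736816406, 399.1470642089844), (68.49382019042969, 55.55609893798828), 87.27368927001953)
oil top 0.78 [418.0, 240.2] 1097 (399, 222, 38, 38) ((417.25006103515625, 240.25001525878906), (31.819805145263672, 41.01219177246094), 45.0)
oil side 0.64 [343.9, 325.0] 2366 (327, 280, 37, 83) ((345.0, 321.0), (82.0, 36.0), 90.0)
ring top [ 497.1 -281.4  200. ] side [ 498.2 -275.6  200. ]
post L [493.  -48.1 212. ] R [ 498.7 -447.2  212. ]
(160, 116) [880.7 322.8 177. ]
(315, 130) [848.7  20.  177. ]
(301, 258) [600.4  44.6 177. ]
(137, 239) [636.7 351.  177. ]
(184, 278) [566.4 266.6 152. ]
(243, 283) [556.9 154.6 152. ]
```

```bash
python3 - <<'E'
import cv2
a=cv2.imread("pics/top0.png");cv2.imwrite("pics/z1.png",cv2.resize(a[220:300,130:330],(800,320),interpolation=2))
cv2.imwrite("pics/z2.png",cv2.resize(a[280:360,330:630],(800,213),interpolation=2))
E
```

```text
(no output)
```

View pics/z1.png

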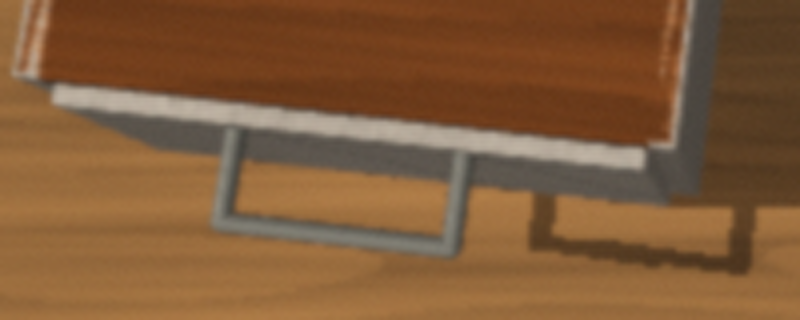

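View pics/z2.png

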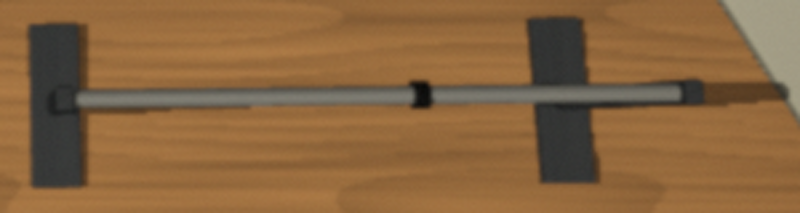

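Call:
arm_command(motion=[[0,0.035,-0.04,0,-7.8],[0,0.035,-0.04,0,-7.8],[0,0.035,-0.04,0,-7.8],[0,0.035,-0.04,0,-7.8],[0,0.035,-0.04,0,-7.8],[0,0.035,-0.04,0,-7.8],[0,0.035,-0.04,0,-7.8],[0,0.035,-0.04,0,-7.8],[0,0.035,-0.04,0,-7.8],[0,0,0,0,0]], newtons=60)

```text
clock: 2.25
tool_pos: [528.8, 244.4, 233.4]
tool_rot: [[1.0, -0.016, 0.008], [-0.016, -1.0, 0.004], [0.008, -0.004, -1.0]]
ft_force: [-0.7, 0.3, -1.0]
finger_gap: 42.3
```

```bash
python3 - <<'E'
from h import *
np.set_printoptions(precision=1,suppress=True)
s=camera("side");t=camera("top");q=state();print(q["joints"],q["finger_gap"],q["tool_pos"],q["tool_rot"])
a=np.hstack([cv2.resize(t["img"][180:330,100:350],(400,240)),cv2.resize(s["img"][100:280,230:430],(400,240))])
cv2.imwrite("pics/a1.png",cv2.resize(a,(800,240))[:,:,::-1])
E
```

```text
[-46.3  24.7  22.  100.1 -11.   56.8 -20.5] 42.78583593757304 [525.9 249.2 232.9] [[ 1. -0.  0.]
 [-0. -1.  0.]
 [ 0. -0. -1.]]
```

View pics/a1.png

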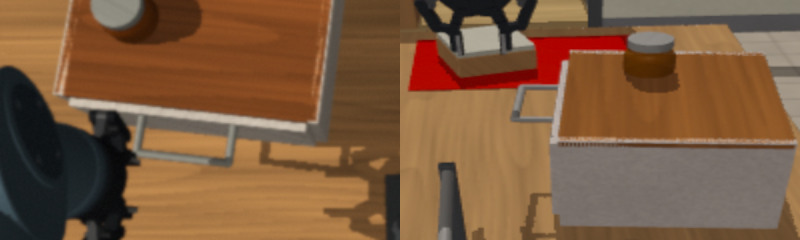

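```bash
python3 - <<'E'
from h import *
np.set_printoptions(precision=1,suppress=True)
s=camera("side");t=camera("top")
print(atz(s,(288,189),152),atz(s,(292,167),152))
print(tri(s,(288,189),t,(243.5,282)),tri(s,(292,167),t,(185,275)))
print(state()["tool_pos"])
cv2.imwrite("pics/a2.png",cv2.resize(s["img"][140:220,260:340],(640,640))[:600,:,::-1])
E
```

```text
[563.  160.1 152. ] [575.2 259.3 152. ]
(array([560.8, 153.2, 156. ]), np.float64(4.641585006281705)) (array([573.9, 266.5, 147.6]), np.float64(2.778351901324261))
[524.8 250.9 232.8]
```

View pics/a2.png

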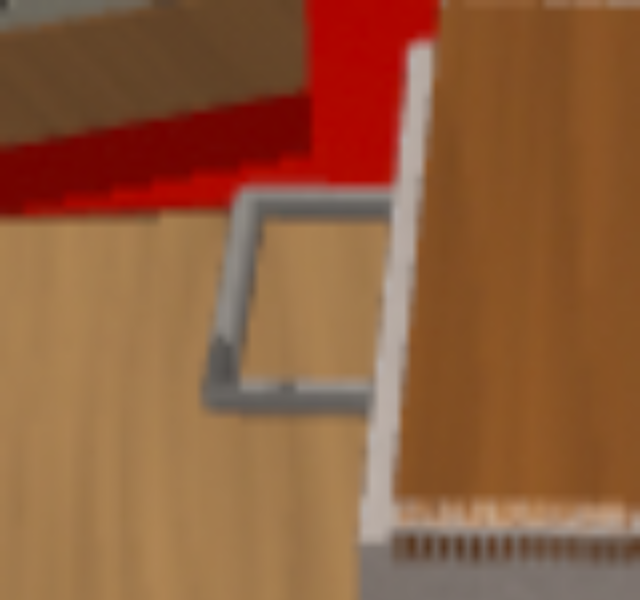

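Call:
arm_command(motion=[[-0.2,0.021,-0.02,0,-3.2],[-0.2,0.021,-0.021,0,-3.2],[-0.2,0,0,0,0],[-0.2,0,0,0,0]])

```text
clock: 2.95
tool_pos: [568.1, 209.8, 232.7]
tool_rot: [[0.993, -0.118, 0.005], [-0.118, -0.993, 0.007], [0.004, -0.008, -1.0]]
ft_force: [-0.8, 0.4, -0.6]
finger_gap: 34.0
```

```bash
cat > st.py <<'E'
from h import *
np.set_printoptions(precision=2,suppress=True)
q=state();R=q["tool_rot"];print(q["clock"],q["tool_pos"],"yaw",np.degrees(np.arctan2(R[1,0],R[0,0])),"gap",q["finger_gap"],"F",q["ft_force"],"j",q["joints"])
E
python3 st.py
```

```text
2.95 [568.14 209.83 232.69] yaw -6.779518195330912 gap 34.038321194563395 F [-0.78  0.39 -0.62] j [-41.79  27.39  23.92  96.62 -12.99  58.29 -20.24]
```

Call:
arm_command(motion=[[-0.2,-0.001,0,-0.05,0],[-0.2,0,0,-0.03,0],[-0.2,0,0,-0.02,0],[-0.2,0,0,0,0]])

```text
clock: 3.45
tool_pos: [566.5, 212.3, 130.6]
tool_rot: [[0.993, -0.115, 0.006], [-0.115, -0.993, 0.01], [0.004, -0.01, -1.0]]
ft_force: [-0.2, -0.4, 0.1]
finger_gap: 34.2
```

```bash
python3 st.py;  python3 - <<'E'
from h import *
s=camera("side")
cv2.imwrite("pics/a3.png",cv2.resize(s["img"][120:220,240:360],(720,600))[:,:,::-1])
E
```

```text
3.45 [566.54 212.26 130.58] yaw -6.602644073984752 gap 34.15338566386988 F [-0.21 -0.39  0.14] j [-39.78  34.51  21.03 101.09 -16.69  46.94 -17.34]
```

View pics/a3.png

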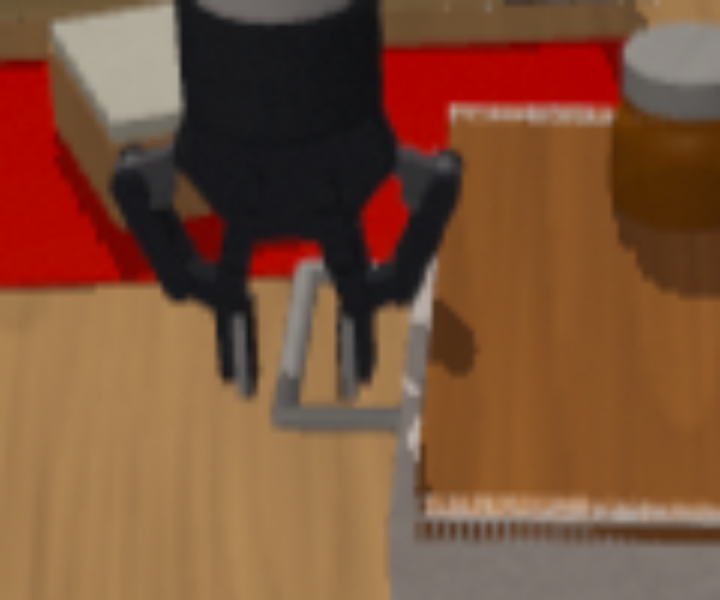

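Call:
arm_command(motion=[[-1,0,0,0,0],[-1,0,0,0,0],[-1,0,0,0,0],[-1,0,0,0,0]], newtons=60)

```text
clock: 4.0
tool_pos: [567.8, 213.0, 133.1]
tool_rot: [[0.993, -0.114, 0.009], [-0.114, -0.993, 0.011], [0.008, -0.012, -1.0]]
ft_force: [1.2, 0.6, -6.6]
finger_gap: 7.9
```

```bash
python3 st.py
```

```text
4.0 [567.78 213.01 133.09] yaw -6.568133643739264 gap 7.9396473778135155 F [ 1.21  0.61 -6.63] j [-39.84  34.32  21.09 101.   -16.66  46.99 -17.36]
```

Call:
arm_command(motion=[[-1,-0.015,0.002,0,0],[-1,-0.02,0.002,0,0],[-1,-0.02,0.002,0,0],[-1,-0.02,0.002,0,0],[-1,-0.02,0.002,0,0]])

```text
clock: 4.62
tool_pos: [472.8, 223.7, 133.1]
tool_rot: [[0.993, -0.115, 0.016], [-0.115, -0.993, 0.012], [0.014, -0.014, -1.0]]
ft_force: [1.8, 2.0, -8.6]
finger_gap: 7.6
```

```bash
python3 st.py
```

```text
4.625 [472.76 223.69 133.09] yaw -6.620246257454707 gap 7.59264452411371 F [ 1.75  1.98 -8.6 ] j [-47.2   27.02  21.61 113.79 -15.19  40.7  -22.94]
```

Call:
arm_command(motion=[[-1,-0.018,0.002,0,0],[-1,-0.018,0.002,0,0],[-1,-0.012,0.001,0,0],[-1,-0.006,0.001,0,0],[-1,-0.005,0,0,0]])

```text
clock: 5.25
tool_pos: [417.0, 230.0, 133.3]
tool_rot: [[0.993, -0.115, 0.03], [-0.116, -0.993, 0.015], [0.029, -0.018, -0.999]]
ft_force: [28.3, 2.7, -42.0]
finger_gap: 7.2
```

```bash
python3 st.py
```

```text
5.25 [417.02 230.05 133.31] yaw -6.635500979060487 gap 7.208987338634731 F [ 28.28   2.67 -42.  ] j [-52.77  22.64  22.16 120.99 -13.67  36.73 -28.03]
```

Call:
arm_command(motion=[[-0.3,0.001,0,0,0],[-0.2,0,0,0,0],[-0.2,0,0,0,0],[-0.2,0,0,0.03,0],[-0.2,0,0,0.06,0],[-0.2,0,0,0.06,0],[-0.2,0,-0.06,0.06,0],[-0.2,0,-0.06,0.0,0],[-0.2,0,-0.06,0.0,0],[-0.2,0,-0.06,0.0,0],[-0.2,0,-0.06,0.0,0],[-0.2,0,-0.06,0.0,0]])

```text
clock: 6.75
tool_pos: [418.0, -119.0, 337.4]
tool_rot: [[0.994, -0.106, 0.04], [-0.107, -0.994, 0.023], [0.037, -0.027, -0.999]]
ft_force: [1.4, 0.4, 0.6]
finger_gap: 34.3
```

```bash
python3 st.py;  python3 - <<'E'
from h import *
s=camera("side");t=camera("top")
cv2.imwrite("pics/b1.png",s["img"][:,:,::-1]);cv2.imwrite("pics/b2.png",cv2.resize(t["img"][170:350,110:350],(800,600))[:,:,::-1])
E
```

```text
6.75 [ 418.03 -118.99  337.43] yaw -6.136436193117625 gap 34.2825696896774 F [1.37 0.43 0.59] j [-38.03  -0.83  50.01 114.34  -1.23  64.23   6.4 ]
```

View pics/b1.png

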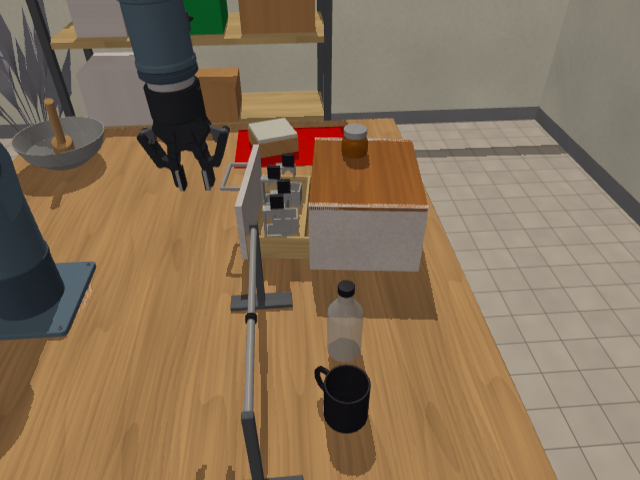

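View pics/b2.png

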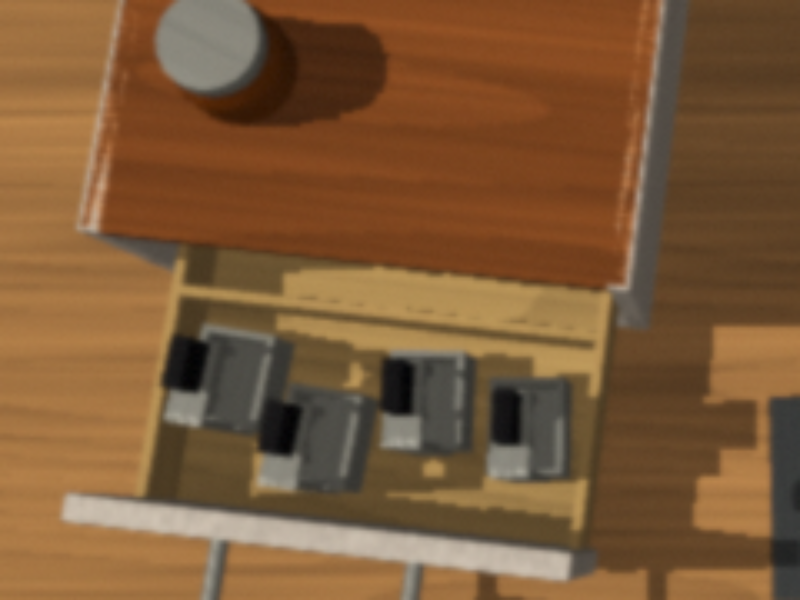

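```bash
cat > tabs.py <<'E'
from h import *
from scipy.optimize import minimize
S=8
def dark(c): 
    g=c["img"].max(2); return cv2.resize(g,None,fx=S,fy=S,interpolation=cv2.INTER_LINEAR)<45
def hull(c,x,y,a,z0,z1,hx=15,hy=6):
    ca,sa=np.cos(a),np.sin(a)
    P=[proj(c,(x+ca*u-sa*v,y+sa*u+ca*v,z)) for u in(-hx,hx) for v in(-hy,hy) for z in(z0,z1)]
    return cv2.convexHull(((np.array(P)+0.5)*S-0.5).astype(np.float32))
def fit(cams,x0,y0,a0,z0,ztop):
    D=[dark(c) for c in cams]
    def one(c,d,p,win):
        u0,v0,u1,v1=win; m=np.zeros((v1-v0,u1-u0),np.uint8)
        h=hull(c,p[0],p[1],p[2]*0.02,z0,ztop)-np.array([u0,v0])
        cv2.fillConvexPoly(m,np.round(h*16).astype(np.int32),1,shift=4)
        e=d[v0:v1,u0:u1];m=m>0
        return 1-(m&e).sum()/max(1,(m|e).sum())
    wins=[];D2=[]
    for c,d in zip(cams,D):
        h=hull(c,x0,y0,a0,z0,ztop)[:,0];lo=np.floor(h.min(0)-9*S).astype(int);hi=np.ceil(h.max(0)+9*S).astype(int)
        wins.append((lo[0],lo[1],hi[0],hi[1]))
        # keep the connected blob nearest to centre
        n,l,st,ce=cv2.connectedComponentsWithStats(d[lo[1]:hi[1],lo[0]:hi[0]].astype(np.uint8))
        ctr=(hi-lo)/2; k=1+np.argmin([np.linalg.norm(ce[i]-ctr)-0.03*np.sqrt(st[i,4]) if st[i,4]>20*S else 1e9 for i in range(1,n)])
        e=np.zeros_like(d);e[lo[1]:hi[1],lo[0]:hi[0]]=l==k;D2.append(e)
    f=lambda p:sum(one(c,d,p,w) for c,d,w in zip(cams,D2,wins))/len(cams)
    best=None
    for da in(-8,0,8):
      for dx in(-5,0,5):
        r=minimize(f,[x0+dx,y0,a0/0.02+da],method="Nelder-Mead",options=dict(initial_simplex=np.array([[x0+dx,y0,a0/0.02+da],[x0+dx+4,y0,a0/.02+da],[x0+dx,y0+4,a0/.02+da],[x0+dx,y0,a0/.02+da+5]]),maxiter=80))
        if best is None or r.fun<best.fun:best=r
    x,y,a=best.x;return x,y,np.degrees(a*0.02),best.fun
E
python3 - <<'E'
from tabs import *
np.set_printoptions(precision=1,suppress=True)
t=camera("top");s=camera("side")
for r in regions_of(t,"pot1"): print(r["conf"],r["location"])
for p in[(185,365),(282,425),(397,385),(506,415)]:
    px=(110+p[0]*.3,170+p[1]*.3);w=atz(t,px,150);w0=w
    print(px,w, "top",np.array(fit([t],w[0],w[1],-.1,128,161)),"both",np.array(fit([t,s],w[0],w[1],-.1,128,161)),"side",np.array(fit([s],w[0],w[1],-.1,128,161)))
E
```

```text
0.97 [265.9, 294.0]
0.87 [177.4, 284.4]
0.79 [242.8, 293.0]
0.58 [203.6, 302.0]
(165.5, 279.5) [563.8 302.3 150. ] top [565.8 303.1 -14.6   0.2] both [565.4 303.8  -0.6   0.2] side [565.5 310.2  -0.7   0.2]
(194.6, 297.5) [530.  245.3 150. ] top [530.8 248.7  -9.6   0.1] both [530.5 248.8  -8.9   0.2] side [529.8 248.    1.5   0.2]
(229.1, 285.5) [552.4 181.1 150. ] top [552.9 182.1  -5.8   0.2] both [552.5 182.7   0.1   0.2] side [552.5 184.9  -0.1   0.2]
(261.79999999999995, 294.5) [535.6 119.1 150. ] top [536.  119.9   1.3   0.2] both [536.3 119.9   1.4   0.2] side [535.9 125.6   1.4   0.2]
```

Call:
arm_command(motion=[[-0.2,0.012,0.024,-0.008,9.7],[-0.2,0.012,0.024,-0.008,9.7],[-0.2,0.012,0.024,-0.008,9.7],[-0.2,0.012,0.024,-0.008,9.7],[-0.2,0.012,0.024,-0.008,9.7],[-0.2,0.012,0.024,-0.008,9.7],[-0.2,0.012,0.024,-0.008,9.7],[-0.2,0.012,0.024,-0.008,9.7],[-0.2,0.012,0.024,-0.008,9.7],[-0.2,0.012,0.024,-0.008,9.7],[-0.2,0,0,0,0]])

```text
clock: 8.38
tool_pos: [535.9, 154.3, 251.5]
tool_rot: [[-0.106, 0.993, -0.044], [0.994, 0.108, 0.037], [0.041, -0.04, -0.998]]
ft_force: [-0.1, -0.0, 0.2]
finger_gap: 34.4
```

```bash
python3 st.py
```

```text
8.375 [535.9  154.28 251.52] yaw 96.09048412437849 gap 34.409163922635436 F [-0.12 -0.03  0.17] j [-39.43  22.96  26.77 100.87 -14.62  61.17  89.18]
```

Call:
arm_command(motion=[[-0.2,0.0,-0.017,-0.02,-2.4],[-0.2,0,-0.016,-0.02,-2.4],[-0.2,0,0,0,0],[-0.2,0,0,0,0]])

```text
clock: 8.88
tool_pos: [533.8, 124.4, 211.5]
tool_rot: [[-0.022, 0.999, -0.042], [0.999, 0.024, 0.042], [0.043, -0.041, -0.998]]
ft_force: [-0.0, 0.4, -0.5]
finger_gap: 34.2
```

```bash
python3 st.py
```

```text
8.875 [533.78 124.45 211.53] yaw 91.25977520054914 gap 34.18431086520529 F [-0.03  0.4  -0.55] j [-36.96  24.92  27.39 104.6  -16.97  56.1   89.6 ]
```

Call:
arm_command(motion=[[-0.2,0.001,-0.002,-0.04,0],[-0.2,0.001,-0.002,-0.03,0],[-0.2,0,0,-0.005,0],[-0.2,0,0,0,0]])

```text
clock: 9.38
tool_pos: [538.4, 125.1, 139.5]
tool_rot: [[-0.027, 0.999, -0.035], [0.999, 0.029, 0.046], [0.047, -0.034, -0.998]]
ft_force: [0.2, 0.2, 0.7]
finger_gap: 34.3
```

```bash
python3 st.py;  python3 - <<'E'
from h import *
s=camera("side");t=camera("top")
cv2.imwrite("pics/b3.png",cv2.resize(np.hstack([s["img"][110:260,200:350],t["img"][220:370,180:330]]),(800,400))[:,:,::-1])
E
```

```text
9.375 [538.44 125.05 139.47] yaw 91.56211513494132 gap 34.31275168036562 F [0.18 0.18 0.73] j [-34.44  30.8   24.67 107.22 -21.01  47.73  93.53]
```

View pics/b3.png

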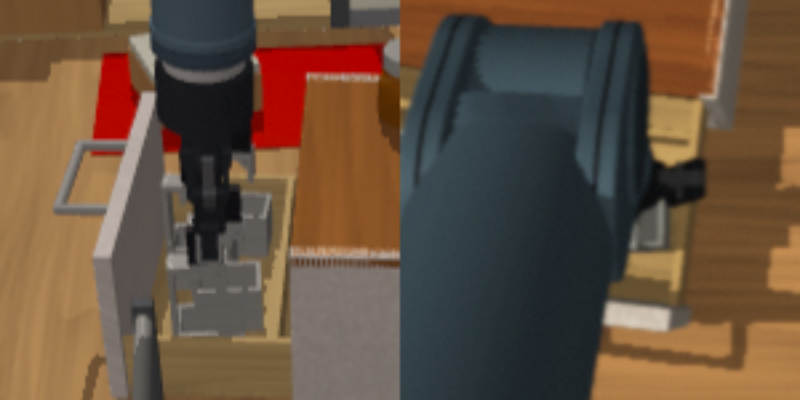

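Call:
arm_command(motion=[[-0.2,-0.002,-0.005,-0.005,0],[-0.2,0,0,0,0],[-0.6,0,0,0,0],[-1,0,0,0,0],[-1,0,0,0,0],[-1,0,0,0,0]], newtons=60)

```text
clock: 10.22
tool_pos: [537.7, 119.2, 136.8]
tool_rot: [[-0.027, 0.999, -0.031], [0.998, 0.028, 0.047], [0.048, -0.03, -0.998]]
ft_force: [-0.9, -0.3, 1.7]
finger_gap: 10.6
```

```bash
python3 st.py
```

```text
10.225 [537.73 119.19 136.85] yaw 91.53745800417936 gap 10.605727887717485 F [-0.93 -0.3   1.67] j [-33.89  30.75  24.61 107.77 -21.16  47.05  94.25]
```

Call:
arm_command(motion=[[-1,0,0,0.02,0],[-1,0,0,0.05,0],[-1,0,0,0.06,0],[-1,0,0,0.04,0],[-1,-0.03,-0.02,0,0],[-1,-0.03,-0.03,0,0],[-1,-0.02,-0.03,0,0],[-1,0,0,0,0]])

```text
clock: 11.22
tool_pos: [451.8, 39.1, 308.1]
tool_rot: [[-0.03, 0.999, -0.037], [0.998, 0.031, 0.047], [0.048, -0.036, -0.998]]
ft_force: [0.2, 1.0, -2.9]
finger_gap: 11.0
```

```bash
python3 st.py;  python3 - <<'E'
from h import *
s=camera("side")
cv2.imwrite("pics/b4.png",s["img"][:,:,::-1])
E
```

```text
11.225 [451.79  39.09 308.12] yaw 91.6971453716171 gap 10.987348424812666 F [ 0.2   0.96 -2.88] j [-37.56   7.6   32.42 111.28  -7.72  64.38  89.91]
```

View pics/b4.png

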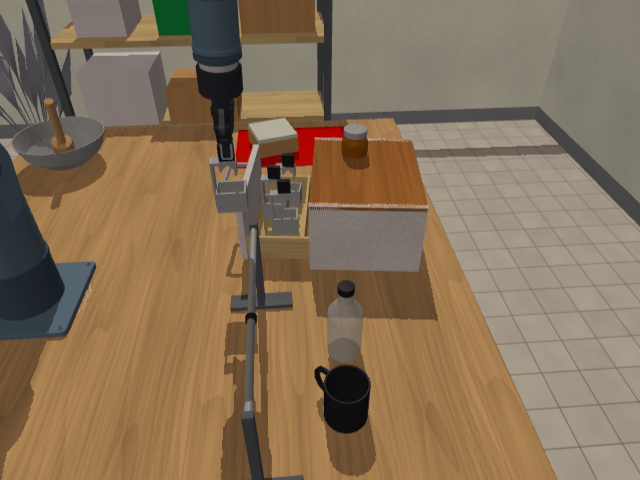

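Call:
arm_command(motion=[[-1,0,-0.03,0,0],[-1,0,-0.05,0,0],[-1,0,-0.05,0,0],[-1,0,-0.05,0,0],[-1,0,-0.05,0,0],[-1,0,-0.05,0,0],[-1,0,-0.05,-0.02,-0.5],[-1,0,-0.03,-0.02,-0.5],[-1,0,0,-0.01,0],[-1,0,0,0,0],[-1,0,0,0,0]])

```text
clock: 12.65
tool_pos: [462.6, -317.9, 253.1]
tool_rot: [[-0.039, 0.999, -0.035], [0.998, 0.041, 0.049], [0.05, -0.033, -0.998]]
ft_force: [0.1, -0.4, -2.4]
finger_gap: 11.3
```

```bash
python3 st.py;  python3 - <<'E'
from h import *
s=camera("side");t=camera("top")
cv2.imwrite("pics/b5.png",cv2.resize(np.hstack([s["img"][150:480,150:400],t["img"][150:480,340:640]]),(800,480))[:,:,::-1])
E
```

```text
12.65 [ 462.61 -317.91  253.14] yaw 92.2379579731111 gap 11.278882434540986 F [ 0.08 -0.43 -2.35] j [  0.31  27.02  41.58  99.63 -20.53  64.46 141.16]
```

View pics/b5.png

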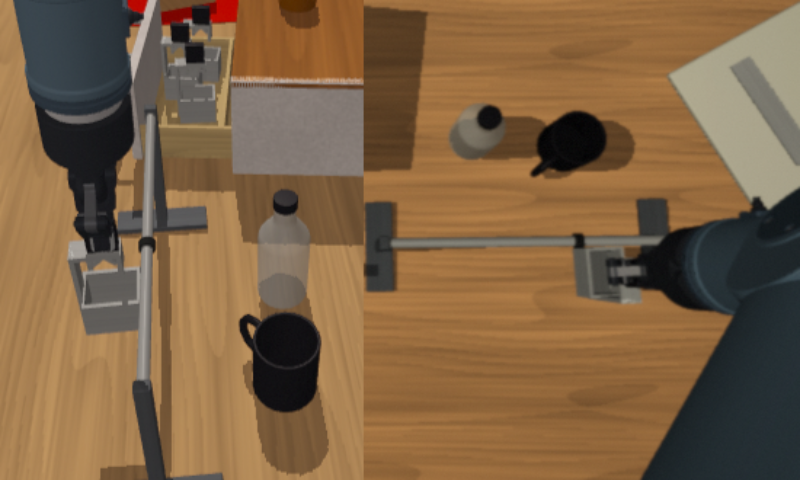

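Call:
arm_command(motion=[[-1,0.005,-0.006,0,-0.5],[-1,0.01,-0.006,0,-0.5],[-1,0.01,0,0,0],[-1,0.005,0,0,0],[-1,0.0,0,0,0]])

```text
clock: 13.38
tool_pos: [496.6, -329.8, 254.4]
tool_rot: [[-0.023, 0.999, -0.031], [0.999, 0.025, 0.049], [0.049, -0.03, -0.998]]
ft_force: [-0.4, 0.1, -2.1]
finger_gap: 10.6
```

```bash
python3 st.py;  python3 - <<'E'
from h import *
s=camera("side")
cv2.imwrite("pics/b6.png",cv2.resize(s["img"][250:450,200:350],(600,800))[:600,:,::-1])
E
```

```text
13.375 [ 496.57 -329.81  254.43] yaw 91.33430718020237 gap 10.617561619557412 F [-0.39  0.14 -2.06] j [  1.71  30.53  40.86  94.39 -22.4   66.58 140.21]
```

View pics/b6.png

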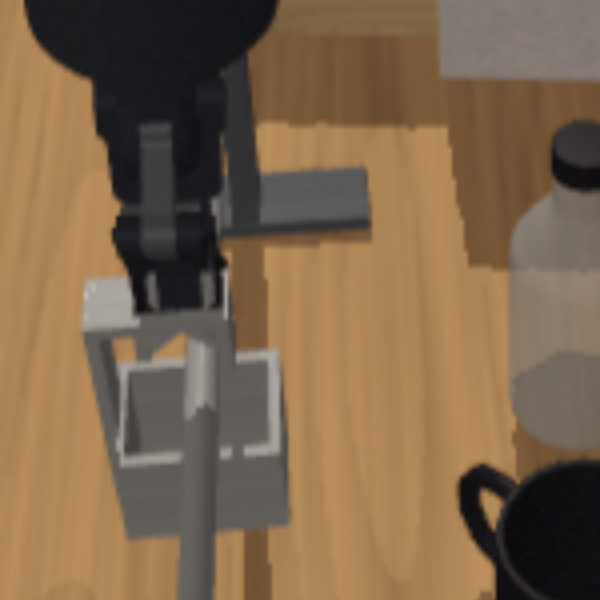

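Call:
arm_command(motion=[[-1,0.002,0,-0.008,0],[-1,0.0,0,-0.008,0],[-1,0,0,-0.006,0],[-1,0,0,0,0]])

```text
clock: 13.92
tool_pos: [497.3, -329.5, 230.3]
tool_rot: [[-0.022, 0.999, -0.032], [0.998, 0.024, 0.05], [0.05, -0.031, -0.998]]
ft_force: [-1.2, -0.1, -2.5]
finger_gap: 11.1
```

```bash
python3 st.py;  python3 - <<'E'
from h import *
s=camera("side")
cv2.imwrite("pics/b7.png",cv2.resize(s["img"][250:450,200:350],(600,800))[:600,:,::-1])
E
```

```text
13.925 [ 497.28 -329.49  230.25] yaw 91.27629749928207 gap 11.069908215163878 F [-1.22 -0.09 -2.5 ] j [  2.28  32.1   40.03  95.61 -23.54  64.19 140.99]
```

View pics/b7.png

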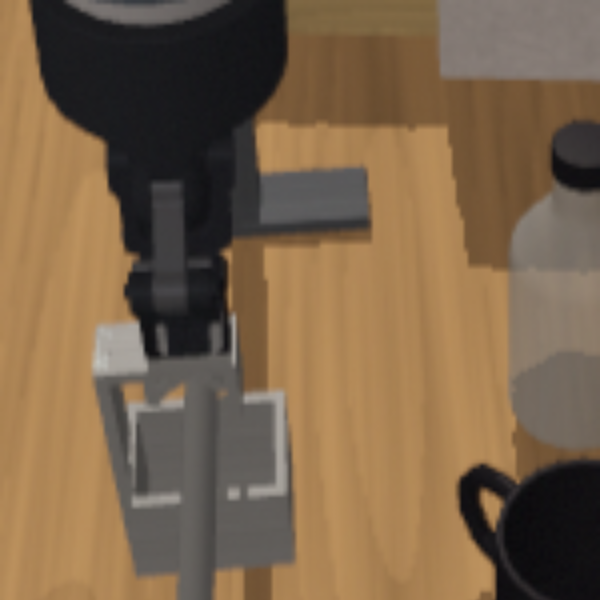

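Call:
arm_command(motion=[[-1,0.001,0,-0.004,0],[-1,0.0,0,-0.003,0],[-1,0,0,0,0]])

```text
clock: 14.35
tool_pos: [498.8, -329.9, 223.6]
tool_rot: [[-0.022, 0.999, -0.031], [0.999, 0.024, 0.049], [0.05, -0.03, -0.998]]
ft_force: [-0.5, -0.3, -2.6]
finger_gap: 10.8
```

```bash
python3 st.py
```

```text
14.35 [ 498.81 -329.89  223.6 ] yaw 91.27874863782255 gap 10.800287108579983 F [-0.45 -0.32 -2.65] j [  2.47  32.6   39.77  95.81 -23.92  63.47 141.22]
```

Call:
arm_command(motion=[[-1,0.0,0,-0.003,0],[-1,0.0,0,-0.002,0],[-1,0,0,0,0]])

```text
clock: 14.72
tool_pos: [499.7, -330.3, 222.6]
tool_rot: [[-0.023, 0.999, -0.028], [0.998, 0.024, 0.05], [0.05, -0.026, -0.998]]
ft_force: [0.4, 0.3, -2.6]
finger_gap: 10.4
```

```bash
python3 st.py;  python3 - <<'E'
from h import *
s=camera("side")
cv2.imwrite("pics/b8.png",cv2.resize(s["img"][250:450,200:350],(600,800))[:600,:,::-1])
E
```

```text
14.725 [ 499.72 -330.34  222.56] yaw 91.29330338639888 gap 10.449117600691403 F [ 0.44  0.26 -2.58] j [  2.61  32.67  39.66  95.83 -24.13  63.27 141.39]
```

View pics/b8.png

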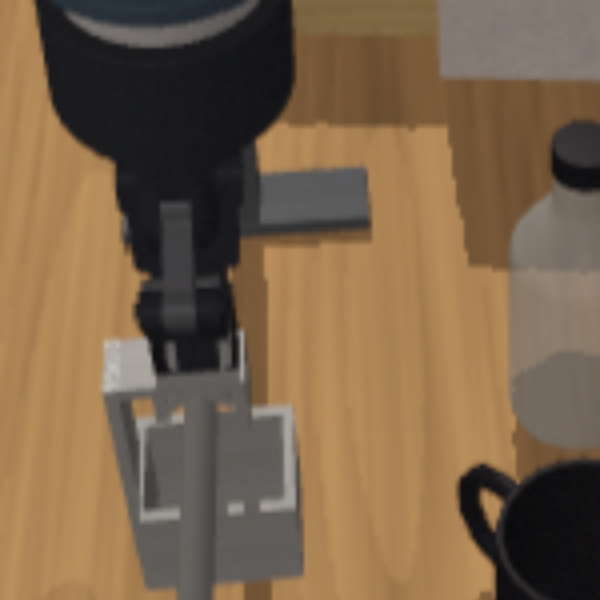

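Call:
arm_command(motion=[[-1,-0.002,0,-0.003,0],[-1,0.0,0,-0.003,0],[-1,0,0,0,0]])

```text
clock: 15.15
tool_pos: [499.6, -330.6, 222.5]
tool_rot: [[-0.023, 0.999, -0.021], [0.998, 0.024, 0.051], [0.052, -0.02, -0.998]]
ft_force: [-0.6, 0.4, -3.1]
finger_gap: 10.5
```

```bash
python3 st.py;  python3 - <<'E'
from h import *
s=camera("side")
cv2.imwrite("pics/b9.png",cv2.resize(s["img"][250:450,200:350],(600,800))[:600,:,::-1])
E
```

```text
15.15 [ 499.6  -330.6   222.54] yaw 91.34028672344041 gap 10.506723912170754 F [-0.57  0.44 -3.12] j [  2.78  32.49  39.56  96.04 -24.34  62.99 141.68]
```

View pics/b9.png

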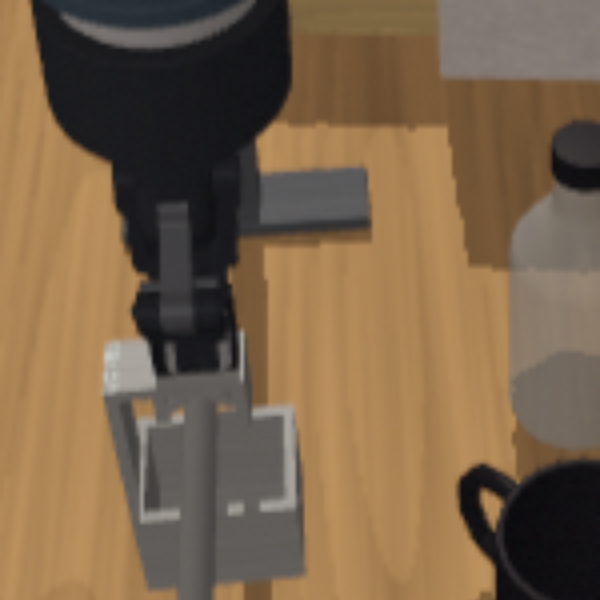

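Call:
arm_command(motion=[[-1,0,0.01,-0.001,0],[-1,0,0.02,-0.001,0],[-1,0,0.02,-0.001,0],[-1,0,0.02,-0.001,0],[-1,0,0.015,-0.001,0]])

```text
clock: 15.82
tool_pos: [498.6, -262.4, 222.1]
tool_rot: [[-0.012, 1.0, -0.012], [1.0, 0.012, 0.018], [0.019, -0.012, -1.0]]
ft_force: [-2.4, -7.5, 5.6]
finger_gap: 10.8
```

```bash
python3 st.py;  python3 - <<'E'
from h import *
s=camera("side")
cv2.imwrite("pics/c1.png",cv2.resize(s["img"][250:450,200:350],(600,800))[:600,:,::-1])
E
```

```text
15.825 [ 498.63 -262.37  222.06] yaw 90.68475270104052 gap 10.835467625317065 F [-2.36 -7.54  5.56] j [ -6.69  28.08  41.03 102.9  -21.94  58.33 133.83]
```

View pics/c1.png

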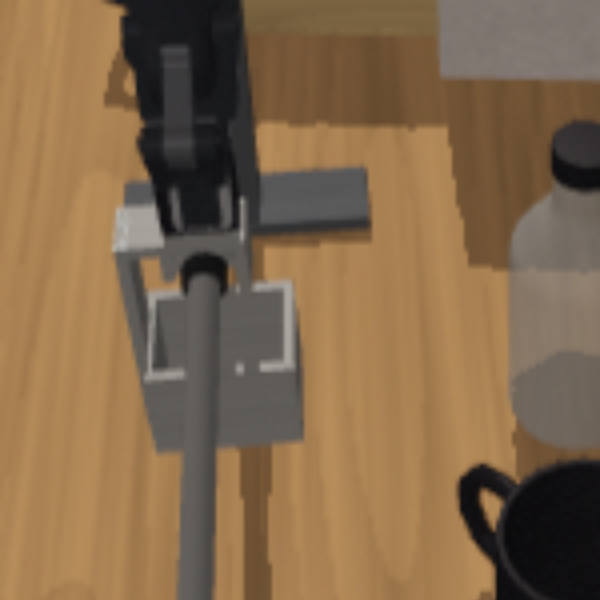

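Call:
arm_command(motion=[[-1,0,0.02,-0.001,0],[-1,0,0.025,-0.001,0],[-1,-0.001,0.025,-0.001,0],[-1,0,0.025,-0.001,0],[-1,0,0.025,-0.001,0],[-1,0,0.02,-0.001,0]])

```text
clock: 16.62
tool_pos: [496.8, -142.1, 222.0]
tool_rot: [[0.003, 1.0, -0.001], [1.0, -0.003, -0.018], [-0.018, -0.001, -1.0]]
ft_force: [-4.8, -12.1, 7.8]
finger_gap: 10.8
```

```bash
python3 st.py;  python3 - <<'E'
from h import *
s=camera("side");t=camera("top")
cv2.imwrite("pics/c2.png",cv2.resize(np.hstack([s["img"][150:350,180:330],t["img"][230:430,320:520]]),(800,457))[:,:,::-1])
E
```

```text
16.625 [ 496.82 -142.09  222.03] yaw 89.84833461551723 gap 10.848784131177037 F [ -4.79 -12.09   7.84] j [-23.51  22.37  42.84 110.77 -17.51  53.48 117.52]
```

View pics/c2.png

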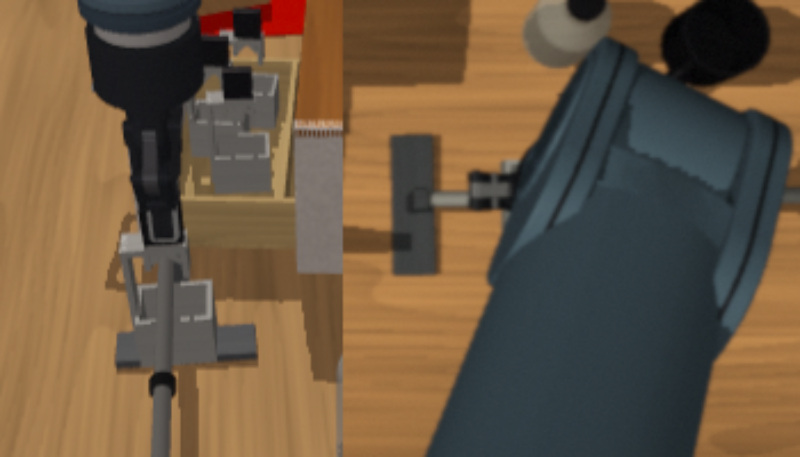

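Call:
arm_command(motion=[[-1,0,0.02,-0.001,0.3],[-1,0,0.02,-0.001,0.3],[-1,0,0.016,0,0.3],[-1,0,0.003,0,0]])

```text
clock: 17.23
tool_pos: [496.0, -90.5, 222.3]
tool_rot: [[-0.008, 1.0, 0.002], [1.0, 0.008, -0.03], [-0.03, 0.002, -1.0]]
ft_force: [-0.6, -3.4, -0.0]
finger_gap: 10.9
```

```bash
python3 st.py
```

```text
17.225 [495.98 -90.53 222.27] yaw 90.4507360384278 gap 10.899782879306015 F [-0.64 -3.44 -0.04] j [-30.39  20.77  42.96 112.64 -15.62  52.46 110.68]
```

Call:
arm_command(motion=[[-1,0,0.007,0,0],[-1,0,0.002,0,0],[-0.6,0,0,0,0],[-0.4,0,0,0,0],[-0.3,0,0,0,0],[-0.3,0,0,0,0],[-0.3,0,0,0.02,0],[-0.3,0,0,0.04,0],[-0.3,0,0,0.05,0],[-0.3,0,0,0.03,0]])

```text
clock: 18.48
tool_pos: [494.3, -79.5, 363.4]
tool_rot: [[-0.008, 1.0, -0.003], [1.0, 0.008, -0.029], [-0.029, -0.003, -1.0]]
ft_force: [-0.3, -0.2, -0.6]
finger_gap: 30.1
```

```bash
python3 st.py;  python3 - <<'E'
from h import *
s=camera("side");t=camera("top")
cv2.imwrite("pics/c3.png",cv2.resize(np.hstack([s["img"][130:330,180:330],t["img"][230:430,320:520]]),(800,457))[:,:,::-1])
E
```

```text
18.475 [494.25 -79.48 363.42] yaw 90.46031291797073 gap 30.120435781656585 F [-0.28 -0.2  -0.61] j [-37.67  10.37  47.22 102.55  -6.3   70.39 101.65]
```

View pics/c3.png

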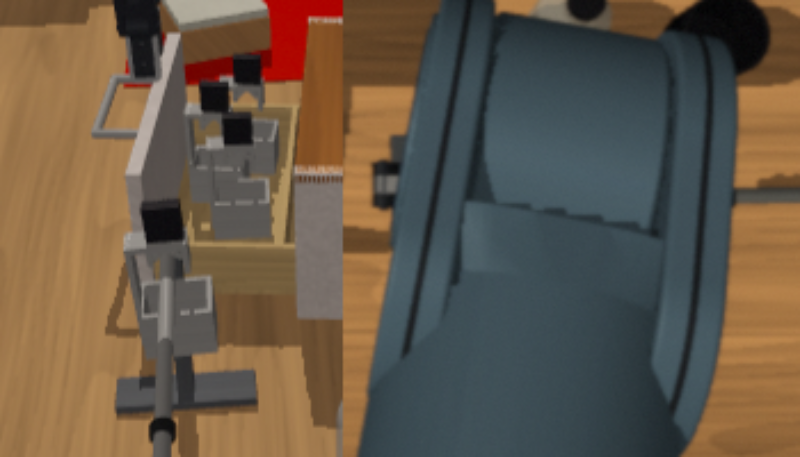

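Call:
arm_command(motion=[[-0.2,0.01,0.03,0,0],[-0.2,0.01,0.045,0,0],[-0.2,0.01,0.045,0,0],[-0.2,0.01,0.045,-0.02,0],[-0.2,0.01,0.045,-0.03,0],[-0.2,0.01,0.03,-0.03,0],[-0.2,0,0,-0.02,0],[-0.2,0,0,0,0],[-0.2,0,0,0,0]])

```text
clock: 19.7
tool_pos: [553.3, 168.2, 255.2]
tool_rot: [[-0.006, 1.0, -0.005], [1.0, 0.006, -0.028], [-0.028, -0.005, -1.0]]
ft_force: [-0.1, -0.3, -1.1]
finger_gap: 33.8
```

```bash
python3 st.py;  python3 - <<'E'
from tabs import *
s=camera("side");t=camera("top")
print(fit([s],565,303,-.1,128,161),fit([s],530,249,-.1,128,161),fit([s],552,182,0,128,161))
cv2.imwrite("pics/c4.png",cv2.resize(np.hstack([s["img"][130:330,180:330],t["img"][170:370,130:330]]),(800,457))[:,:,::-1])
E
```

```text
19.7 [553.3  168.23 255.17] yaw 90.36546958870576 gap 33.82337386280936 F [-0.09 -0.26 -1.09] j [-49.8   26.13  37.56  98.97 -16.1   61.46  83.21]
(np.float64(565.2222930624774), np.float64(309.6869733525299), np.float64(-0.5337349857315794), np.float64(0.16884084979500558)) (np.float64(529.9175013879079), np.float64(247.99053215883796), np.float64(1.538130087206759), np.float64(0.1820455329423939)) (np.float64(552.5575136081009), np.float64(188.49349090599006), np.float64(0.2592629223375495), np.float64(0.22772357067978388))
```

View pics/c4.png

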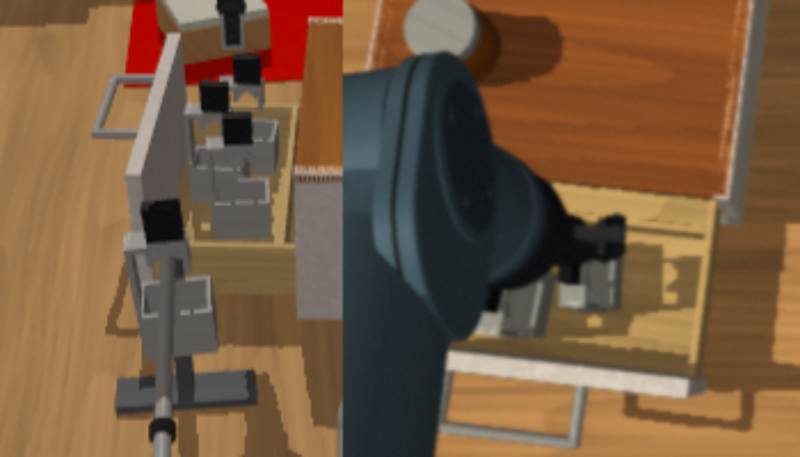

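Call:
arm_command(motion=[[-0.2,0,0.008,-0.02,0],[-0.2,0,0.006,-0.03,0],[-0.2,0,0,0,0],[-0.2,0,0,0,0]])

```text
clock: 20.3
tool_pos: [554.3, 183.1, 204.8]
tool_rot: [[-0.005, 1.0, -0.001], [1.0, 0.005, -0.025], [-0.025, -0.001, -1.0]]
ft_force: [0.7, -0.6, 0.1]
finger_gap: 34.2
```

```bash
python3 st.py
```

```text
20.3 [554.33 183.06 204.76] yaw 90.2813206907312 gap 34.15065227813203 F [ 0.74 -0.56  0.05] j [-49.33  29.88  35.61 101.07 -18.85  55.89  83.77]
```

Call:
arm_command(motion=[[-0.2,0,0,-0.03,0],[-0.2,0,-0.001,-0.03,0],[-0.2,0,0,-0.008,0],[-0.2,-0.002,0,0,0],[-0.2,0,0,0,0]])

```text
clock: 20.92
tool_pos: [556.3, 182.7, 141.0]
tool_rot: [[-0.004, 1.0, 0.008], [1.0, 0.004, -0.021], [-0.021, 0.007, -1.0]]
ft_force: [1.2, 0.3, 0.7]
finger_gap: 34.2
```

```bash
python3 st.py
```

```text
20.925 [556.28 182.68 141.02] yaw 90.22145895047412 gap 34.196444301817756 F [1.23 0.32 0.65] j [-47.08  34.49  32.81 103.83 -22.44  48.4   86.46]
```

Call:
arm_command(motion=[[-0.2,-0.003,0,-0.006,0],[-0.2,0,0,0,0],[-0.6,0,0,0,0],[-1,0,0,0,0],[-1,0,0,0,0],[-1,0,0,0,0]])

```text
clock: 21.68
tool_pos: [554.1, 183.3, 136.4]
tool_rot: [[-0.004, 1.0, 0.01], [1.0, 0.004, -0.02], [-0.02, 0.01, -1.0]]
ft_force: [0.2, 0.9, -0.6]
finger_gap: 10.8
```

```bash
python3 st.py
```

```text
21.675 [554.1  183.29 136.4 ] yaw 90.23321999019433 gap 10.793092132474413 F [ 0.17  0.88 -0.64] j [-47.11  34.59  32.57 104.41 -22.71  47.55  86.58]
```

Call:
arm_command(motion=[[-1,0,0,0.02,0],[-1,0,0,0.05,0],[-1,0,0,0.06,0],[-1,0,0,0.04,0],[-1,-0.03,-0.03,0,0],[-1,-0.03,-0.04,0,0],[-1,-0.025,-0.04,0,0],[-1,-0.02,-0.04,0,0],[-1,0,-0.05,0,0],[-1,0,-0.05,0,0],[-1,0,-0.05,0,0]])

```text
clock: 23.05
tool_pos: [443.1, -118.3, 322.2]
tool_rot: [[-0.008, 1.0, 0.015], [1.0, 0.008, 0.002], [0.002, 0.015, -1.0]]
ft_force: [1.7, 18.4, -1.1]
finger_gap: 11.2
```

```bash
python3 st.py
```

```text
23.05 [ 443.15 -118.35  322.21] yaw 90.48207979421312 gap 11.202912306257348 F [ 1.73 18.38 -1.15] j [-39.02   6.27  53.38 112.14  -6.    63.42 107.3 ]
```

```bash
python3 - <<'E'
from h import *
s=camera("side");t=camera("top")
cv2.imwrite("pics/c5.png",cv2.resize(np.hstack([s["img"][130:330,150:350],t["img"][170:370,320:520]]),(800,400))[:,:,::-1])
E
python3 st.py
```

```text
23.15 [ 442.78 -124.02  322.43] yaw 90.01178116436274 gap 10.764955673786535 F [ 0.05 -1.63 -1.5 ] j [-38.83   6.33  53.68 112.09  -5.67  63.29 107.17]
```

View pics/c5.png

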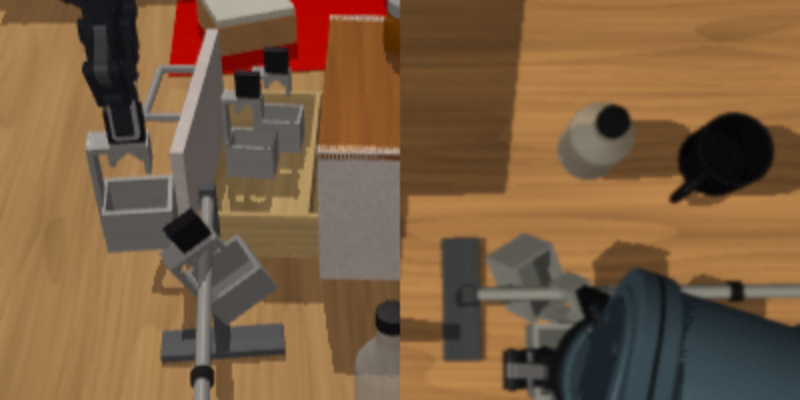

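Call:
arm_command(motion=[[-1,-0.01,-0.03,0.01,0],[-1,0,-0.05,0.01,0],[-1,0,-0.05,0,0],[-1,0,-0.04,0,0],[-1,0,0,0,0],[-1,0,0,0,0]])

```text
clock: 23.9
tool_pos: [432.7, -296.0, 347.2]
tool_rot: [[-0.004, 1.0, 0.02], [1.0, 0.004, -0.005], [-0.005, 0.02, -1.0]]
ft_force: [0.8, -0.3, -1.9]
finger_gap: 10.7
```

```bash
python3 st.py; python3 - <<'E'
from h import *
s=camera("side");t=camera("top")
cv2.imwrite("pics/c6.png",cv2.resize(np.hstack([s["img"][180:380,150:350],t["img"][220:420,320:520]]),(800,400))[:,:,::-1])
E
```

```text
23.9 [ 432.73 -295.96  347.23] yaw 90.24192635377992 gap 10.687153796030376 F [ 0.8  -0.28 -1.85] j [-16.98  16.58  58.16 101.94 -15.64  68.79 135.84]
```

View pics/c6.png

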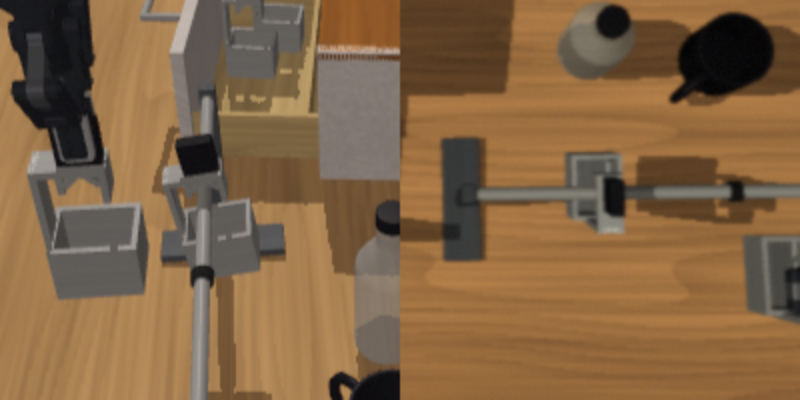

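Call:
arm_command(motion=[[-1,0.01,-0.02,-0.03,0],[-1,0.008,-0.015,-0.03,0],[-1,0,0,-0.025,0],[-1,0,0,-0.005,0],[-1,0,0,0,0]])

```text
clock: 24.62
tool_pos: [455.7, -324.5, 256.6]
tool_rot: [[-0.018, 1.0, 0.025], [1.0, 0.018, -0.001], [-0.002, 0.025, -1.0]]
ft_force: [0.0, 0.0, -1.1]
finger_gap: 10.7
```

```bash
python3 st.py; python3 - <<'E'
from h import *
s=camera("side");t=camera("top")
cv2.imwrite("pics/c7.png",cv2.resize(np.hstack([s["img"][180:380,150:350],t["img"][220:420,320:520]]),(800,400))[:,:,::-1])
E
```

```text
24.625 [ 455.73 -324.47  256.59] yaw 91.0208785609781 gap 10.727729052317413 F [ 0.04  0.04 -1.15] j [ -7.54  26.79  52.37 103.77 -25.27  60.45 145.34]
```

View pics/c7.png

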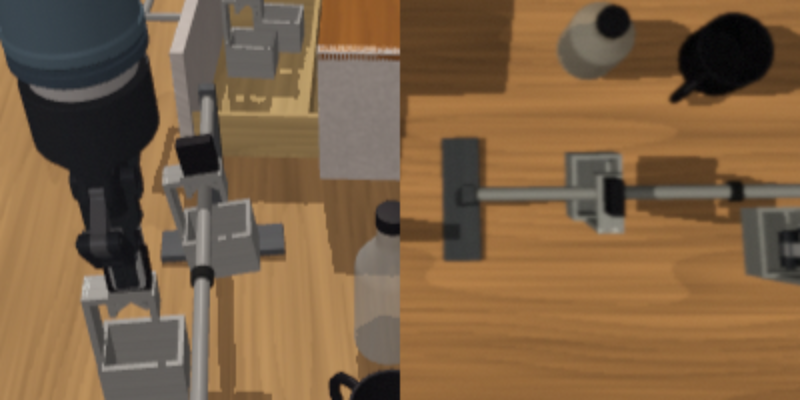

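Call:
arm_command(motion=[[-1,0.01,-0.003,0,0],[-1,0.012,-0.003,-0.001,0],[-1,0.012,0,-0.001,0],[-1,0.006,0,0,0],[-1,0.0,0,0,0]])

```text
clock: 25.35
tool_pos: [500.9, -331.3, 256.8]
tool_rot: [[-0.02, 0.999, 0.029], [1.0, 0.02, -0.003], [-0.004, 0.029, -1.0]]
ft_force: [-0.1, -0.1, -2.8]
finger_gap: 10.7
```

```bash
python3 st.py;  python3 - <<'E'
from h import *
s=camera("side")
cv2.imwrite("pics/c8.png",cv2.resize(s["img"][250:450,200:350],(600,800))[:600,:,::-1])
E
```

```text
25.35 [ 500.89 -331.3   256.76] yaw 91.12611258942901 gap 10.706873544330524 F [-0.14 -0.08 -2.76] j [ -5.84  30.94  50.54  97.91 -27.64  62.65 144.38]
```

View pics/c8.png

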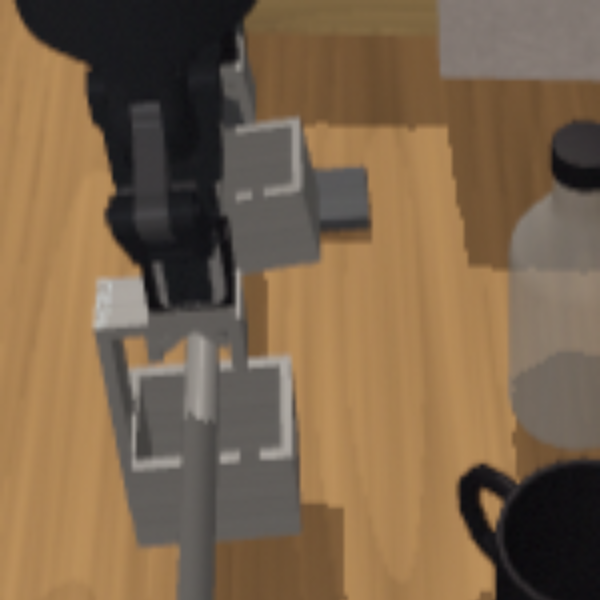

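Call:
arm_command(motion=[[-1,-0.002,0,-0.008,0],[-1,-0.001,0,-0.01,0],[-1,0,0,-0.01,0],[-1,0,0,-0.004,0],[-1,0,0,0,0]])

```text
clock: 26.02
tool_pos: [498.5, -332.0, 223.9]
tool_rot: [[-0.018, 0.999, 0.034], [1.0, 0.018, -0.004], [-0.004, 0.033, -0.999]]
ft_force: [0.8, -0.3, -1.3]
finger_gap: 10.8
```

```bash
python3 st.py;  python3 - <<'E'
from h import *
s=camera("side")
cv2.imwrite("pics/c9.png",cv2.resize(s["img"][250:450,200:350],(600,800))[:600,:,::-1])
E
```

```text
26.025 [ 498.45 -332.02  223.9 ] yaw 91.05041799213573 gap 10.797357313823277 F [ 0.85 -0.29 -1.33] j [ -4.63  32.65  48.97 100.23 -29.67  58.84 146.16]
```

View pics/c9.png

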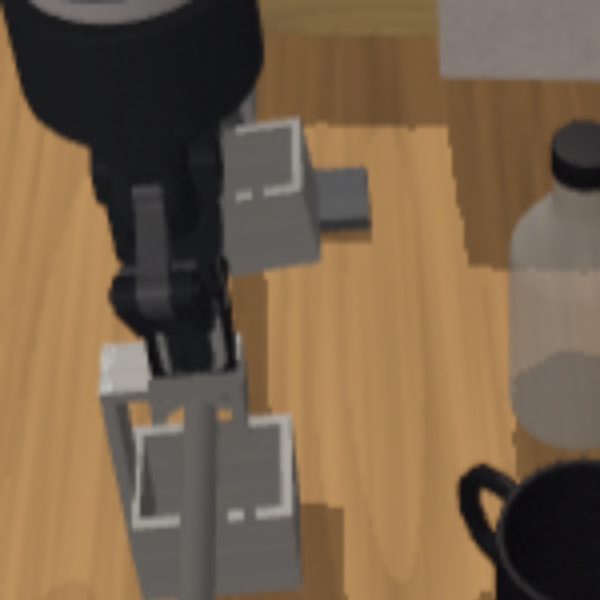

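Call:
arm_command(motion=[[-1,0,0,-0.003,0],[-1,0,0.01,-0.001,0],[-1,0,0.02,-0.001,0],[-1,0,0.02,-0.001,0],[-1,0,0.02,-0.001,0],[-1,0,0.02,-0.001,0],[-1,0,0.02,-0.001,0]])

```text
clock: 26.95
tool_pos: [498.0, -239.1, 222.8]
tool_rot: [[-0.005, 0.999, 0.046], [0.999, 0.006, -0.034], [-0.034, 0.045, -0.998]]
ft_force: [-1.0, -6.2, 4.9]
finger_gap: 11.2
```

```bash
python3 st.py;  python3 - <<'E'
from h import *
s=camera("side");t=camera("top")
cv2.imwrite("pics/d1.png",cv2.resize(np.hstack([s["img"][200:400,150:350],t["img"][220:420,320:520]]),(800,400))[:,:,::-1])
print(atz(t,(427.5,318),247))
E
```

```text
26.95 [ 498.03 -239.06  222.8 ] yaw 90.27531872248252 gap 11.232085724277752 F [-1.03 -6.18  4.89] j [-18.88  27.59  52.27 108.48 -26.59  53.42 135.67]
[ 490.75683144 -168.49720347  247.        ]
```

View pics/d1.png

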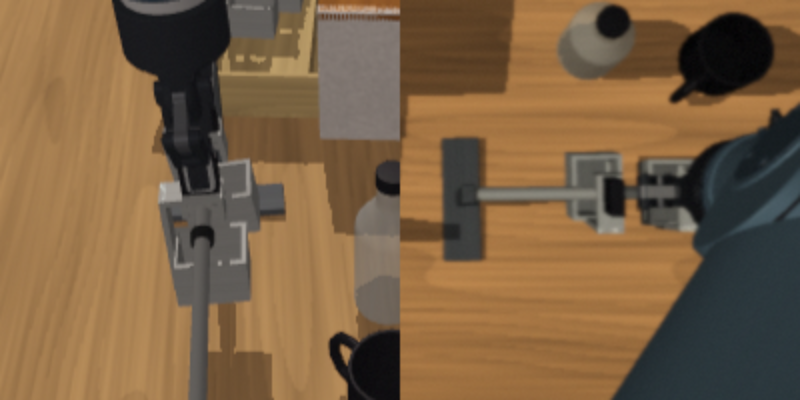

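Call:
arm_command(motion=[[-1,0,0.015,-0.001,0.2],[-1,0,0.015,-0.001,0.2],[-1,0,0.015,-0.001,0.2],[-1,0,0.015,-0.001,0],[-1,0,0.01,0,0]])

```text
clock: 27.68
tool_pos: [497.0, -180.5, 223.2]
tool_rot: [[-0.006, 0.999, 0.052], [0.999, 0.009, -0.053], [-0.053, 0.052, -0.997]]
ft_force: [0.4, -2.4, -2.1]
finger_gap: 10.9
```

```bash
python3 st.py;  python3 - <<'E'
from h import *
s=camera("side");t=camera("top")
cv2.imwrite("pics/d2.png",cv2.resize(np.hstack([s["img"][200:400,150:350],t["img"][220:420,320:520]]),(800,400))[:,:,::-1])
E
```

```text
27.675 [ 496.97 -180.53  223.2 ] yaw 90.37083233512423 gap 10.916322950187483 F [ 0.44 -2.41 -2.1 ] j [-28.57  24.99  54.52 112.34 -24.07  50.93 128.05]
```

View pics/d2.png

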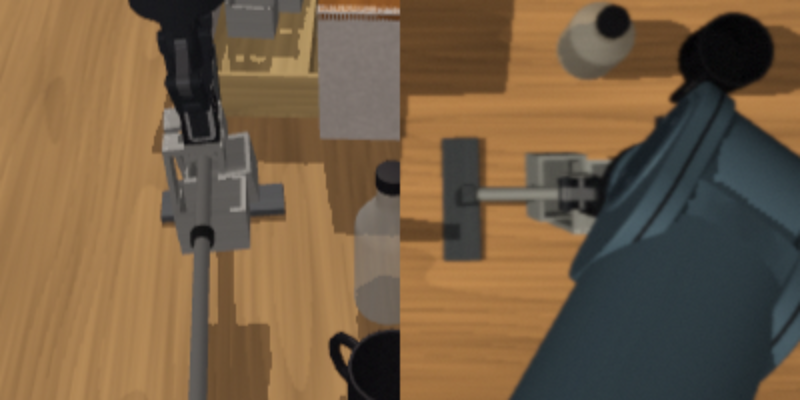

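Call:
arm_command(motion=[[-1,0,0.015,-0.001,0.2],[-1,0,0.015,0,0.2],[-1,0,0.012,0,0.2],[-1,0,0.006,0,0]])

```text
clock: 28.28
tool_pos: [496.5, -136.5, 223.2]
tool_rot: [[-0.014, 0.998, 0.054], [0.998, 0.017, -0.059], [-0.06, 0.053, -0.997]]
ft_force: [-0.6, -4.7, -0.1]
finger_gap: 10.7
```

```bash
python3 st.py;  python3 - <<'E'
from h import *
s=camera("side");t=camera("top")
cv2.imwrite("pics/d3.png",cv2.resize(np.hstack([s["img"][200:400,150:350],t["img"][220:420,320:520]]),(800,400))[:,:,::-1])
E
```

```text
28.275 [ 496.51 -136.54  223.19] yaw 90.79155252834853 gap 10.705432404932413 F [-0.57 -4.72 -0.1 ] j [-35.39  23.64  55.8  114.28 -22.51  49.98 122.54]
```

View pics/d3.png

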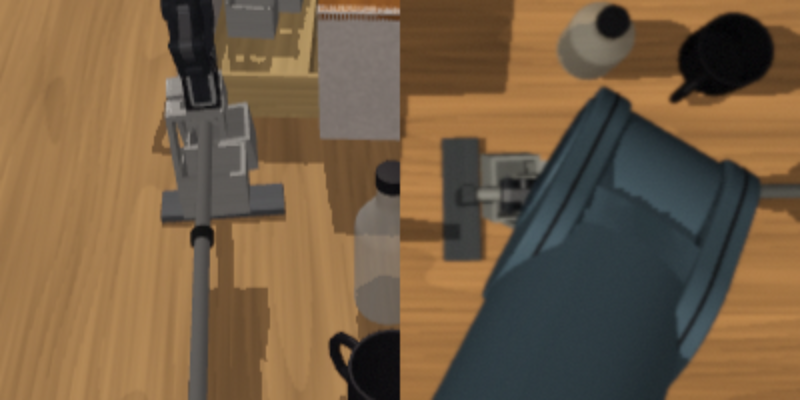

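Call:
arm_command(motion=[[-0.7,0,0,0,0],[-0.5,0,0,0,0],[-0.4,0,0,0,0],[-0.4,0,0,0,0],[-0.4,0,0,0.02,0],[-0.4,0,0,0.04,0],[-0.4,0,0,0.05,0],[-0.4,0,0,0.04,0],[-0.4,0,0,0,0]])

```text
clock: 29.5
tool_pos: [494.7, -133.2, 376.0]
tool_rot: [[-0.015, 0.999, 0.049], [0.998, 0.017, -0.053], [-0.053, 0.048, -0.997]]
ft_force: [0.7, -0.3, -0.4]
finger_gap: 25.4
```

```bash
python3 st.py;  python3 - <<'E'
from h import *
s=camera("side");t=camera("top")
cv2.imwrite("pics/d4.png",cv2.resize(np.hstack([s["img"][130:330,180:380],t["img"][220:420,320:520]]),(800,400))[:,:,::-1])
E
```

```text
29.5 [ 494.67 -133.24  375.97] yaw 90.84749104796956 gap 25.436027422573876 F [ 0.66 -0.27 -0.45] j [-46.96  11.97  65.49 102.94  -9.52  68.67 111.85]
```

View pics/d4.png

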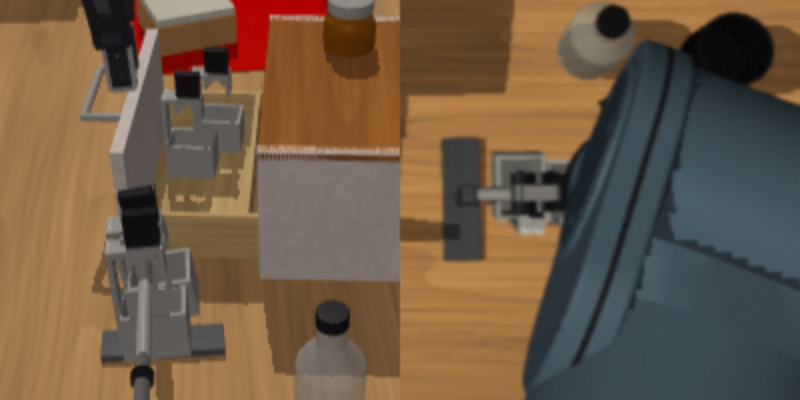

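Call:
arm_command(motion=[[-0.2,0,0.03,0,0],[-0.2,0,0.05,0,0],[-0.2,0.005,0.05,0,0],[-0.2,0.005,0.05,0,-1],[-0.2,0.005,0.05,-0.01,-1],[-0.2,0.005,0.05,-0.02,-1],[-0.2,0.005,0.04,-0.03,-1],[-0.2,0,0.03,-0.02,-1],[-0.2,0,0,0,0],[-0.2,0,0,0,0]])

```text
clock: 30.85
tool_pos: [508.0, 226.6, 275.2]
tool_rot: [[0.078, 0.997, 0.016], [0.995, -0.076, -0.064], [-0.063, 0.021, -0.998]]
ft_force: [0.1, -1.2, 0.5]
finger_gap: 33.8
```

```bash
python3 st.py;  python3 - <<'E'
from tabs import *
s=camera("side");t=camera("top")
print(fit([s],565,303,-.1,128,161),fit([s],530,249,-.1,128,161))
cv2.imwrite("pics/d5.png",cv2.resize(np.hstack([s["img"][130:330,180:380],t["img"][170:370,130:330]]),(800,400))[:,:,::-1])
E
```

```text
30.85 [508.05 226.59 275.18] yaw 85.53648421689904 gap 33.83018558086724 F [ 0.14 -1.22  0.5 ] j [-70.84  27.25  54.77 101.51 -20.35  63.79  75.71]
(np.float64(565.1505508895657), np.float64(309.66673571340675), np.float64(-0.6095453549882641), np.float64(0.16703952274422074)) (np.float64(529.7400189327509), np.float64(253.41895117306797), np.float64(1.4210179855023235), np.float64(0.19271149674620391))
```

View pics/d5.png

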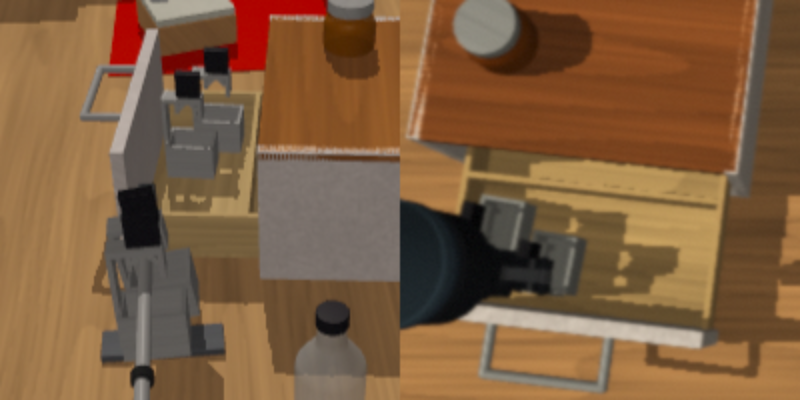

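```bash
cat > kin.py <<'E'
import numpy as np
from scipy.optimize import least_squares
D="""206.81 616.22 231.29 -75.241 30.733 -0.252 88.115 0.149 61.152 -4.079
525.9 249.2 232.9 -46.3 24.7 22 100.1 -11 56.8 -20.5
568.14 209.83 232.69 -41.79 27.39 23.92 96.62 -12.99 58.29 -20.24
566.54 212.26 130.58 -39.78 34.51 21.03 101.09 -16.69 46.94 -17.34
472.76 223.69 133.09 -47.2 27.02 21.61 113.79 -15.19 40.7 -22.94
417.02 230.05 133.31 -52.77 22.64 22.16 120.99 -13.67 36.73 -28.03
418.03 -118.99 337.43 -38.03 -0.83 50.01 114.34 -1.23 64.23 6.4
535.9 154.28 251.52 -39.43 22.96 26.77 100.87 -14.62 61.17 89.18
533.78 124.45 211.53 -36.96 24.92 27.39 104.6 -16.97 56.1 89.6
537.73 119.19 136.85 -33.89 30.75 24.61 107.77 -21.16 47.05 94.25
451.79 39.09 308.12 -37.56 7.6 32.42 111.28 -7.72 64.38 89.91
462.61 -317.91 253.14 0.31 27.02 41.58 99.63 -20.53 64.46 141.16
499.6 -330.6 222.54 2.78 32.49 39.56 96.04 -24.34 62.99 141.68
496.82 -142.09 222.03 -23.51 22.37 42.84 110.77 -17.51 53.48 117.52
494.25 -79.48 363.42 -37.67 10.37 47.22 102.55 -6.3 70.39 101.65
553.3 168.23 255.17 -49.8 26.13 37.56 98.97 -16.1 61.46 83.21
554.1 183.29 136.4 -47.11 34.59 32.57 104.41 -22.71 47.55 86.58
442.78 -124.02 322.43 -38.83 6.33 53.68 112.09 -5.67 63.29 107.17
432.73 -295.96 347.23 -16.98 16.58 58.16 101.94 -15.64 68.79 135.84
498.45 -332.02 223.9 -4.63 32.65 48.97 100.23 -29.67 58.84 146.16
494.67 -133.24 375.97 -46.96 11.97 65.49 102.94 -9.52 68.67 111.85
508.05 226.59 275.18 -70.84 27.25 54.77 101.51 -20.35 63.79 75.71"""
D=np.array([list(map(float,l.split())) for l in D.split("\n")])
def rot(ax,a):
    c,s=np.cos(a),np.sin(a)
    return np.array([[c,-s,0],[s,c,0],[0,0,1]]) if ax=='z' else np.array([[c,0,s],[0,1,0],[-s,0,c]])
def fk(q,p,sg,full=False):
    T=p[:21].reshape(7,3);R=np.eye(3);x=np.zeros(3)
    for i,a in enumerate("zyzyzyz"):
        R=R@rot(a,np.radians(q[i])*sg[i]); x=x+R@T[i]
    return (x,R) if full else x
if __name__=="__main__":
    import itertools
    best=None
    p0=np.zeros(21);p0[2]=330;p0[8]=350;p0[14]=350;p0[20]=250
    for s3,s5,s7 in itertools.product((1,-1),repeat=3):
        sg=(-1,1,s3,1,s5,1,s7)
        f=lambda p:np.r_[sum([list(fk(d[3:],p,sg)-d[:3]) for d in D],[]),0.02*(p-p0)]
        r=least_squares(f,p0)
        e=np.array(f(r.x)[:len(D)*3])
        z=[fk(d[3:],r.x,sg,True)[1][:,2][2] for d in D]
        print(sg,np.abs(e).mean(),np.round(z[:4],3))
        if best is None or r.cost<best[0]:best=(r.cost,r.x,sg)
    print(np.round(best[1].reshape(7,3),1),best[2]);np.save("p.npy",best[1])
E
python3 kin.py
```

```text
(-1, 1, 1, 1, 1, 1, 1) 12.726451867735165 [-1. -1. -1. -1.]
(-1, 1, 1, 1, 1, 1, -1) 12.744838767954581 [-1. -1. -1. -1.]
(-1, 1, 1, 1, -1, 1, 1) 12.552760633232175 [-1.    -0.95  -0.929 -0.915]
(-1, 1, 1, 1, -1, 1, -1) 12.512788194470138 [-1.    -0.95  -0.929 -0.915]
(-1, 1, -1, 1, 1, 1, 1) 3.615111737945418 [-1.    -0.95  -0.929 -0.915]
(-1, 1, -1, 1, 1, 1, -1) 3.7310909256953533 [-1.    -0.95  -0.929 -0.915]
(-1, 1, -1, 1, -1, 1, 1) 0.05032737899704029 [-1. -1. -1. -1.]
(-1, 1, -1, 1, -1, 1, -1) 0.04995170747395473 [-1. -1. -1. -1.]
[[ 5.000e-01 -1.220e+01  3.474e+02]
 [-6.000e-01 -1.220e+01  7.710e+01]
 [ 7.000e-01 -1.000e+01  4.271e+02]
 [ 1.000e-01 -1.000e+01  4.790e+01]
 [-3.000e-01 -3.000e-01  3.979e+02]
 [ 4.000e-01 -3.000e-01  4.230e+01]
 [-0.000e+00 -1.000e-01  2.923e+02]] (-1, 1, -1, 1, -1, 1, -1)
```

```bash
cat > sim.py <<'E'
from kin import *
from scipy.spatial.transform import Rotation as Ro
P=np.load("p.npy");SG=(-1,1,-1,1,-1,1,-1)
def jac(q):
    x,R=fk(q,P,SG,True);J=np.zeros((6,7))
    for i in range(7):
        d=q.copy();d[i]+=0.01;x2,R2=fk(d,P,SG,True)
        J[:3,i]=(x2-x)/0.01/1000;J[3:,i]=Ro.from_matrix(R2@R.T).as_rotvec()/0.01
    return x,R,J
def go(q,pos,dyaw,n=60,W=None,damp=1e-3):
    q=np.array(q,float);x0,R0=fk(q,P,SG,True);pos=np.array(pos,float)
    for k in range(1,n+1):
        t=x0+(pos-x0)*k/n;Rt=Ro.from_rotvec([0,0,np.radians(dyaw)*k/n]).as_matrix()@R0
        for _ in range(2):
            x,R,J=jac(q);e=np.r_[(t-x)/1000,Ro.from_matrix(Rt@R.T).as_rotvec()]
            q=q+J.T@np.linalg.solve(J@J.T+damp**2*np.eye(6),e)
    return q
if __name__=="__main__":
    np.set_printoptions(precision=1,suppress=True)
    q=go([-46.96,11.97,65.49,102.94,-9.52,68.67,111.85],(508.05,226.59,275.18),-5.3);print(q,"want -70.84 27.25 54.77 101.51 -20.35 63.79 75.71")
    q=go([-30.39,20.77,42.96,112.64,-15.62,52.46,110.68],(494.25,-79.48,363.42),0);print(q,"want -37.67 10.37 47.22 102.55 -6.3 70.39 101.65")
    q=go([-75.241,30.733,-0.252,88.115,0.149,61.152,-4.079],(525.9,249.2,232.9),-71.5);print(q,"want -46.3  24.7  22.  100.1 -11.   56.8 -20.5")
E
python3 sim.py
```

```text
[-72.4  26.5  55.9 102.9 -20.2  61.7  75.6] want -70.84 27.25 54.77 101.51 -20.35 63.79 75.71
[-37.4  10.   46.7 102.8  -6.   70.1 101.3] want -37.67 10.37 47.22 102.55 -6.3 70.39 101.65
[-46.4  25.   22.1  99.8 -10.9  57.4 -20.3] want -46.3  24.7  22.  100.1 -11.   56.8 -20.5
```

```bash
cat > srch.py <<'E'
from sim import *
import itertools
np.set_printoptions(precision=0,suppress=True)
q0=np.array([-70.84,27.25,54.77,101.51,-20.35,63.79,75.71]);A=fk(q0,P,SG)
Bs=[(430,200,280),(430,200,480),(620,250,280),(620,250,450),(550,0,280),(500,0,480),(420,50,300),(300,450,280),(300,450,480),(508,226,500),(350,600,300)]
res=[]
def run(seq):
    q=q0.copy();lim=[q]
    for p,y in seq: q=go(q,p,y,n=20);lim.append(q)
    return q,np.array(lim)
for B in Bs:
    for y in(-150,-90,60):
        for k,seq in enumerate(([(A,y),(B,0),(B,-y),(A,0)],[(B,0),(B,y),(A,0),(A,-y)])):
            q,l=run(seq);res.append((q[2],B,y,k,l[:,6].min(),l[:,6].max(),l[:,2].max()))
for B,C in itertools.permutations(Bs,2):
    q,l=run([(B,0),(C,0),(A,0)]);res.append((q[2],B,C,'',l[:,6].min(),l[:,6].max(),l[:,2].max()))
res.sort(key=lambda r:r[0])
for r in res[:12]:print(r)
E
python3 srch.py
```

```text
(np.float64(39.94317898751643), (430, 200, 480), -150, 1, np.float64(-61.507679165115654), np.float64(75.71), np.float64(98.29431790376759))
(np.float64(40.399978983239926), (420, 50, 300), 60, 0, np.float64(68.03341064879106), np.float64(130.12365546309877), np.float64(54.77))
(np.float64(40.76166919944927), (430, 200, 480), 60, 0, np.float64(55.04405372244338), np.float64(128.21977207020797), np.float64(54.77))
(np.float64(42.37913000525678), (430, 200, 480), -90, 1, np.float64(-17.740595676714694), np.float64(75.71), np.float64(81.14840277957404))
(np.float64(43.211116884712595), (300, 450, 480), -150, 1, np.float64(-84.68798887686113), np.float64(75.71), np.float64(97.8936171846341))
(np.float64(44.239242904340536), (500, 0, 480), 60, 0, np.float64(69.89693064299323), np.float64(142.56612771013147), np.float64(54.77))
(np.float64(45.57866487279884), (300, 450, 480), 60, 0, np.float64(32.28246872436758), np.float64(128.21977207020797), np.float64(54.77))
(np.float64(46.279969542203645), (300, 450, 480), -90, 1, np.float64(-36.55476402872936), np.float64(75.71), np.float64(81.49746920659545))
(np.float64(46.36822081757058), (350, 600, 300), -150, 1, np.float64(-88.92901713972856), np.float64(75.71), np.float64(80.39185015993063))
(np.float64(46.47210163910788), (500, 0, 480), (300, 450, 480), '', np.float64(32.66572413790873), np.float64(86.61660082677076), np.float64(66.83358168797666))
(np.float64(46.59306975157735), (300, 450, 280), -150, 1, np.float64(-75.30320098431706), np.float64(75.71), np.float64(88.86987528249703))
(np.float64(46.7067215734672), (420, 50, 300), -90, 1, np.float64(-1.0234127491373453), np.float64(75.71), np.float64(83.94358540877467))
```

Call:
arm_command(motion=[[-0.2,0,0,0,10],[-0.2,0,0,0,10],[-0.2,0,0,0,10],[-0.2,0,0,0,10],[-0.2,0,0,0,10],[-0.2,0,0,0,10],[-0.2,-0.015,-0.005,0.04,0],[-0.2,-0.015,-0.005,0.04,0],[-0.2,-0.015,-0.005,0.04,0],[-0.2,-0.015,-0.005,0.04,0],[-0.2,-0.015,-0.005,0.04,0],[-0.2,0,0,0,0]])

```text
clock: 32.45
tool_pos: [434.5, 185.3, 488.2]
tool_rot: [[-0.829, 0.554, 0.069], [0.556, 0.831, -0.003], [-0.059, 0.035, -0.998]]
ft_force: [0.5, 0.3, 0.2]
finger_gap: 34.0
```

Call:
arm_command(motion=[[-0.2,0,0,0,-10],[-0.2,0,0,0,-10],[-0.2,0,0,0,-10],[-0.2,0,0,0,-10],[-0.2,0,0,0,-10],[-0.2,0,0,0,-10],[-0.2,0.015,0.005,-0.04,0],[-0.2,0.015,0.005,-0.04,0],[-0.2,0.015,0.005,-0.04,0],[-0.2,0.015,0.005,-0.04,0],[-0.2,0.015,0.005,-0.04,0],[-0.2,0,0,0,0]])

```text
clock: 33.95
tool_pos: [512.2, 197.2, 276.2]
tool_rot: [[0.121, 0.992, 0.026], [0.991, -0.119, -0.06], [-0.057, 0.033, -0.998]]
ft_force: [0.3, 0.1, 0.2]
finger_gap: 33.9
```

```bash
python3 st.py
```

```text
33.95 [512.16 197.17 276.16] yaw 83.02830764163022 gap 33.938322219473584 F [0.28 0.11 0.15] j [-60.31  21.65  41.82 102.79 -12.01  61.1   68.35]
```

Call:
arm_command(motion=[[-0.2,0,0.005,0,10],[-0.2,0,0.005,0,10],[-0.2,0,0.005,0,10],[-0.2,0,0.005,0,10],[-0.2,0,0.005,0,10],[-0.2,0,0.005,0,10],[-0.2,-0.015,-0.005,0.04,0],[-0.2,-0.015,-0.005,0.04,0],[-0.2,-0.015,-0.005,0.04,0],[-0.2,-0.015,-0.005,0.04,0],[-0.2,-0.015,-0.005,0.04,0],[-0.2,0,0,0,0]])

```text
clock: 35.45
tool_pos: [437.2, 188.4, 502.3]
tool_rot: [[-0.806, 0.586, 0.084], [0.589, 0.808, 0.008], [-0.063, 0.056, -0.996]]
ft_force: [-0.1, 0.4, -0.7]
finger_gap: 34.4
```

Call:
arm_command(motion=[[-0.2,0,0,0,-10],[-0.2,0,0,0,-10],[-0.2,0,0,0,-10],[-0.2,0,0,0,-10],[-0.2,0,0,0,-10],[-0.2,0,0,0,-10],[-0.2,0.015,0.005,-0.04,0],[-0.2,0.015,0.005,-0.04,0],[-0.2,0.015,0.005,-0.04,0],[-0.2,0.015,0.005,-0.04,0],[-0.2,0.015,0.005,-0.04,0],[-0.2,0,0,0,0]])

```text
clock: 36.95
tool_pos: [513.2, 200.3, 301.3]
tool_rot: [[0.161, 0.985, 0.054], [0.985, -0.157, -0.07], [-0.06, 0.065, -0.996]]
ft_force: [-0.1, -0.2, 0.9]
finger_gap: 34.3
```

```bash
python3 st.py
```

```text
36.95 [513.21 200.26 301.27] yaw 80.7082478201681 gap 34.27329281079006 F [-0.14 -0.18  0.94] j [-52.35  17.35  29.13 101.31  -3.85  62.29  58.15]
```

Call:
arm_command(motion=[[-0.2,0.009,0.024,-0.02,0],[-0.2,0.009,0.024,-0.03,0],[-0.2,0,0,-0.03,0],[-0.2,0,0,0,0],[-0.2,0,0,0,0]])

```text
clock: 37.58
tool_pos: [534.9, 248.7, 230.9]
tool_rot: [[0.166, 0.984, 0.065], [0.985, -0.162, -0.063], [-0.052, 0.075, -0.996]]
ft_force: [0.0, -0.0, 0.6]
finger_gap: 34.1
```

```bash
python3 st.py;  python3 - <<'E'
from h import *
s=camera("side");t=camera("top")
cv2.imwrite("pics/d6.png",cv2.resize(np.hstack([s["img"][90:240,220:370],t["img"][200:350,130:280]]),(800,400))[:,:,::-1])
E
```

```text
37.575 [534.88 248.66 230.91] yaw 80.45173991868027 gap 34.10101806690872 F [ 0.01 -0.01  0.64] j [-52.37  25.61  26.94 100.51  -7.73  54.98  57.02]
```

View pics/d6.png

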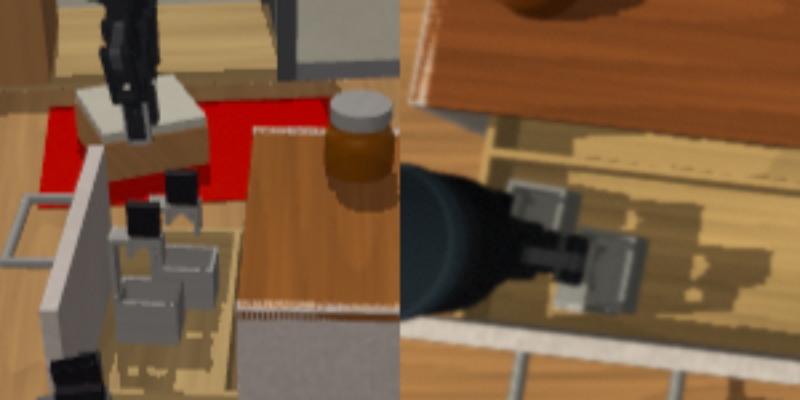

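Descend onto pot 2, with small x/y corrections.

Call:
arm_command(motion=[[-0.2,-0.002,0,-0.03,0],[-0.2,-0.002,0,-0.03,0],[-0.2,-0.002,-0.001,-0.025,0],[-0.2,0,0,-0.002,0],[-0.2,0,0,0,0]])

```text
clock: 38.3
tool_pos: [532.7, 248.9, 149.3]
tool_rot: [[0.167, 0.983, 0.075], [0.985, -0.163, -0.056], [-0.043, 0.083, -0.996]]
ft_force: [-0.4, 0.6, 0.3]
finger_gap: 34.3
```

```bash
python3 st.py;  python3 - <<'E'
from h import *
s=camera("side");t=camera("top")
cv2.imwrite("pics/d7.png",cv2.resize(np.hstack([s["img"][90:240,220:370],t["img"][200:350,130:280]]),(800,400))[:,:,::-1])
E
```

```text
38.3 [532.69 248.92 149.27] yaw 80.35783052030565 gap 34.30212289420901 F [-0.42  0.64  0.34] j [-50.65  31.14  24.64 105.   -10.75  44.56  58.57]
```

View pics/d7.png

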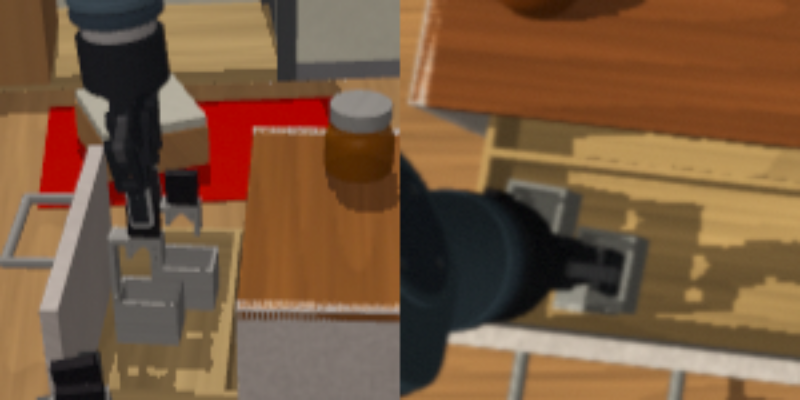

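Call:
arm_command(motion=[[-0.2,-0.001,0,-0.012,0],[-0.2,0,0,-0.002,0],[-0.2,0,0,0,0],[-0.6,0,0,0,0],[-1,0,0,0,0],[-1,0,0,0,0],[-1,0,0,0,0]])

```text
clock: 39.28
tool_pos: [532.8, 250.5, 136.2]
tool_rot: [[0.167, 0.983, 0.078], [0.985, -0.163, -0.053], [-0.04, 0.086, -0.996]]
ft_force: [1.8, 1.2, -0.7]
finger_gap: 11.3
```

```bash
python3 st.py; python3 - <<'E'
from sim import *
np.set_printoptions(precision=1,suppress=True)
from station import state
q=state()["joints"]
for p,y in [((531,249,250),2),((531,60,250),3),((420,20,250),0),((420,-200,250),0),((450,-335,250),2),((499,-335,223),0),((497,-182,223),0),((497,-182,265),0),((430,-182,265),0),((430,20,265),0),((565,303,250),-10),((565,303,135),0)]:
    q=go(q,p,y,30);print(p,q)
E
```

```text
39.275 [532.82 250.5  136.23] yaw 80.38913845497416 gap 11.323668189537273 F [ 1.76  1.15 -0.69] j [-50.33  32.15  24.11 105.5  -11.34  42.83  58.85]
(531, 249, 250) [-52.8  23.3  26.9 100.8  -6.8  55.7  58.1]
(531, 60, 250) [-38.1  17.   29.8 109.6  -6.3  51.5  79.6]
(420, 20, 250) [-41.2   3.2  31.1 124.3   2.4  48.8  73.7]
(420, -200, 250) [-19.3   9.2  43.2 119.9  -7.6  48.2 113.5]
(450, -335, 250) [ -0.3  21.4  41.5 107.1 -19.1  52.6 137.2]
(499, -335, 223) [  0.8  27.6  39.  102.9 -22.8  51.7 136.9]
(497, -182, 223) [-18.8  19.9  41.1 113.1 -16.8  47.3 118.4]
(497, -182, 265) [-21.   16.5  43.1 110.6 -13.3  52.5 115.5]
(430, -182, 265) [-24.1   8.1  45.3 118.7  -6.6  50.4 112.1]
(430, 20, 265) [-43.6   3.   34.  122.2   2.1  51.   76.5]
(565, 303, 250) [-54.2  29.6  27.6  91.8  -9.5  59.7  52.2]
(565, 303, 135) [-52.   37.2  24.6  96.9 -13.   47.3  54. ]
```

Call:
arm_command(motion=[[-1,0,0,0.02,0],[-1,0,0,0.05,0],[-1,0,0,0.04,0],[-1,0,-0.03,0,2],[-1,0,-0.05,0,2],[-1,0,-0.05,0,2],[-1,0,-0.05,0,2],[-1,0,-0.03,0,2],[-1,0,0,0,0],[-1,0,0,0,0]])

```text
clock: 40.52
tool_pos: [526.2, 31.2, 245.6]
tool_rot: [[-0.013, 0.997, 0.077], [0.999, 0.016, -0.046], [-0.047, 0.076, -0.996]]
ft_force: [-0.2, -0.9, -1.8]
finger_gap: 10.7
```

```bash
python3 st.py;python3 - <<'E'
from h import *
s=camera("side");t=camera("top")
cv2.imwrite("pics/d8.png",cv2.resize(np.hstack([s["img"][90:340,180:370],t["img"][200:450,230:520]]),(800,400))[:,:,::-1])
E
```

```text
40.525 [526.18  31.18 245.57] yaw 90.71963547083955 gap 10.690304843241899 F [-0.19 -0.89 -1.84] j [-34.65  16.56  29.23 110.73  -6.26  50.78  87.89]
```

View pics/d8.png

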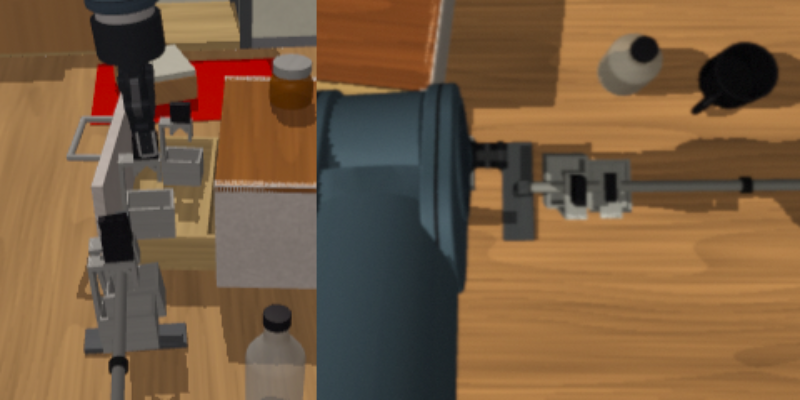

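Call:
arm_command(motion=[[-1,-0.03,0,0,0],[-1,-0.035,0,0,0],[-1,-0.03,0,0,0],[-1,-0.01,0,0,0],[-1,0,0,0,0],[-1,0,0,0,0]])

```text
clock: 41.38
tool_pos: [420.8, 37.0, 245.8]
tool_rot: [[-0.023, 0.997, 0.08], [0.999, 0.027, -0.046], [-0.048, 0.079, -0.996]]
ft_force: [0.5, -0.4, -2.2]
finger_gap: 10.6
```

```bash
python3 st.py
```

```text
41.375 [420.84  37.01 245.77] yaw 91.32614086162428 gap 10.613057839130676 F [ 0.5  -0.36 -2.23] j [-41.62   4.04  29.21 124.16   2.13  48.41  77.54]
```

Call:
arm_command(motion=[[-1,0,-0.03,0,0],[-1,0,-0.04,0,0],[-1,0,-0.04,0,0]])

```text
clock: 41.75
tool_pos: [424.9, -73.1, 246.6]
tool_rot: [[-0.03, 0.996, 0.084], [0.998, 0.034, -0.047], [-0.049, 0.083, -0.995]]
ft_force: [1.3, 0.4, -1.7]
finger_gap: 11.0
```

```bash
python3 st.py
```

```text
41.75 [424.91 -73.13 246.63] yaw 91.7214239553687 gap 10.963509187420033 F [ 1.33  0.36 -1.71] j [-31.89   4.47  35.96 123.96  -0.38  47.41  95.96]
```

Call:
arm_command(motion=[[-1,-0.003,-0.04,0,-0.3],[-1,-0.003,-0.04,0,-0.3],[-1,-0.002,-0.04,0,0],[-1,0,-0.04,0,0],[-1,0,-0.04,0,0],[-1,0.01,-0.03,0,0],[-1,0.01,-0.02,0,0],[-1,0,0,0,0],[-1,0,0,0,0]])

```text
clock: 42.88
tool_pos: [443.1, -339.5, 247.3]
tool_rot: [[-0.017, 0.996, 0.086], [0.998, 0.022, -0.059], [-0.061, 0.085, -0.995]]
ft_force: [1.3, 0.5, -2.0]
finger_gap: 11.3
```

```bash
python3 st.py;python3 - <<'E'
from h import *
s=camera("side");t=camera("top")
cv2.imwrite("pics/d9.png",cv2.resize(np.hstack([s["img"][200:400,150:350],t["img"][230:430,340:540]]),(800,400))[:,:,::-1])
E
```

```text
42.875 [ 443.13 -339.46  247.29] yaw 90.95643273011403 gap 11.285362361669497 F [ 1.27  0.53 -2.03] j [ -0.82  21.1   42.48 108.28 -18.78  51.21 141.29]
```

View pics/d9.png

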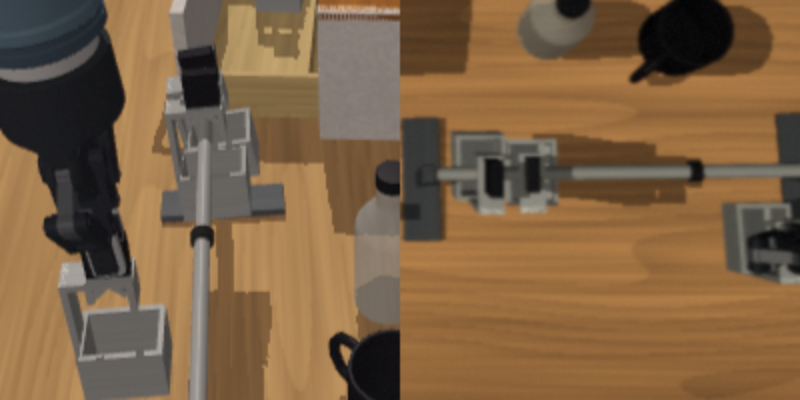

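Call:
arm_command(motion=[[-1,0,0,0.006,0],[-1,0.01,0,0,0],[-1,0.015,0,0,0],[-1,0.015,0,0,0],[-1,0.013,0,0,0],[-1,0.003,0,0,0],[-1,0,0,0,0]])

```text
clock: 43.85
tool_pos: [504.9, -336.6, 253.8]
tool_rot: [[-0.022, 0.996, 0.088], [0.998, 0.027, -0.057], [-0.06, 0.086, -0.994]]
ft_force: [-0.5, 0.4, -2.3]
finger_gap: 11.1
```

```bash
python3 st.py;  python3 - <<'E'
from h import *
s=camera("side")
cv2.imwrite("pics/e1.png",cv2.resize(s["img"][250:450,200:350],(600,800))[:600,:,::-1])
E
```

```text
43.85 [ 504.92 -336.56  253.78] yaw 91.23568713906967 gap 11.112421783130157 F [-0.53  0.37 -2.31] j [ -1.19  25.92  40.97 100.92 -20.95  54.53 138.9 ]
```

View pics/e1.png

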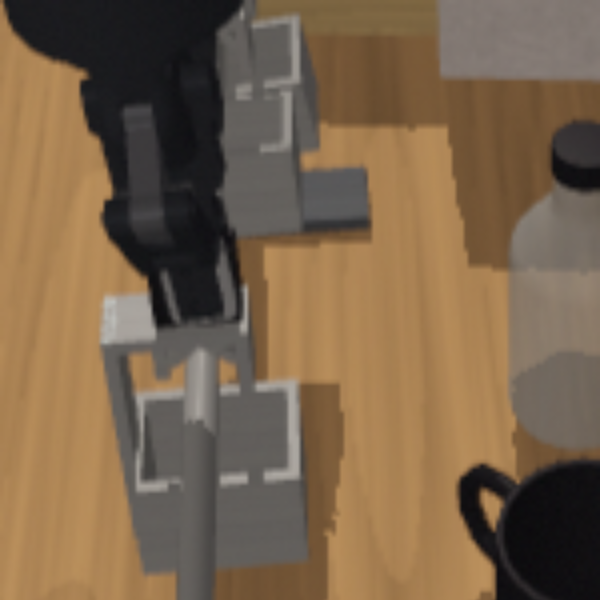

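Call:
arm_command(motion=[[-1,-0.003,0,-0.005,0],[-1,-0.002,0,-0.008,0],[-1,-0.001,0,-0.008,0],[-1,0,0,-0.006,0],[-1,0,0,-0.003,0],[-1,0,0,0,0]])

```text
clock: 44.65
tool_pos: [499.9, -337.7, 223.7]
tool_rot: [[-0.02, 0.995, 0.094], [0.998, 0.025, -0.059], [-0.061, 0.092, -0.994]]
ft_force: [0.8, -0.1, -1.7]
finger_gap: 11.0
```

```bash
python3 st.py;  python3 - <<'E'
from h import *
s=camera("side")
cv2.imwrite("pics/e2.png",cv2.resize(s["img"][250:450,200:350],(600,800))[:600,:,::-1])
E
```

```text
44.65 [ 499.88 -337.69  223.74] yaw 91.12111533866603 gap 10.993766059051579 F [ 0.78 -0.12 -1.67] j [  0.08  27.32  39.68 103.44 -22.8   50.53 140.75]
```

View pics/e2.png

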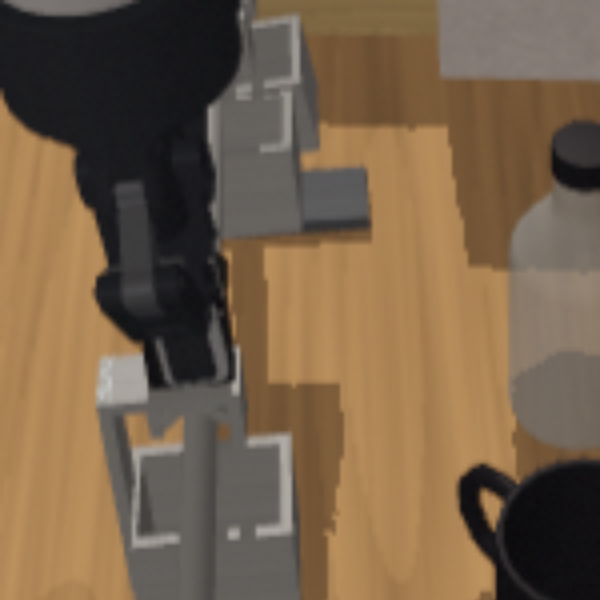

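Call:
arm_command(motion=[[-1,0.001,0,-0.003,0],[-1,0,0.01,0,0],[-1,0,0.018,0,0],[-1,0,0.018,0,0],[-1,0,0.018,0,0],[-1,0,0.018,0,0],[-1,0,0.018,0,0]])

```text
clock: 45.58
tool_pos: [499.9, -241.2, 222.2]
tool_rot: [[-0.014, 0.995, 0.096], [0.997, 0.02, -0.069], [-0.071, 0.095, -0.993]]
ft_force: [0.4, -2.4, 1.0]
finger_gap: 10.9
```

```bash
python3 st.py;  python3 - <<'E'
from h import *
s=camera("side");t=camera("top")
cv2.imwrite("pics/e3.png",cv2.resize(np.hstack([s["img"][200:400,150:350],t["img"][220:420,320:520]]),(800,400))[:,:,::-1])
E
```

```text
45.575 [ 499.9  -241.19  222.17] yaw 90.77813084543266 gap 10.874350749701229 F [ 0.37 -2.44  1.03] j [-13.02  22.38  41.81 110.78 -18.72  46.8  128.92]
```

View pics/e3.png

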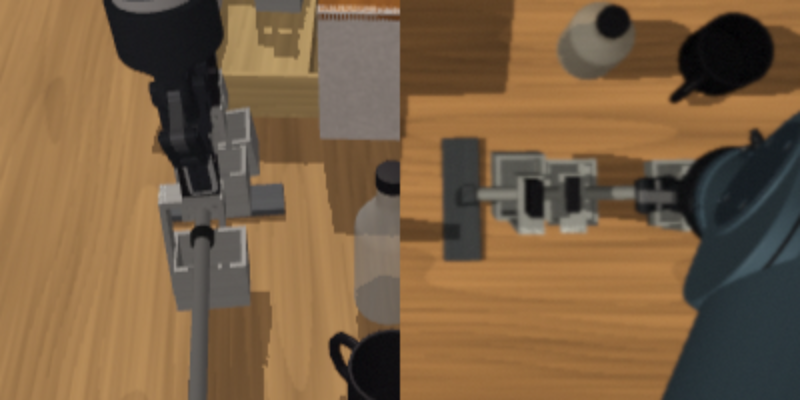

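Call:
arm_command(motion=[[-1,0,0.018,0,0],[-1,0,0.018,0,0],[-1,0,0.012,0,0],[-1,0,0.006,0,0],[-1,0,0,0,0]])

```text
clock: 46.3
tool_pos: [499.3, -185.2, 222.1]
tool_rot: [[-0.015, 0.995, 0.095], [0.997, 0.022, -0.068], [-0.07, 0.094, -0.993]]
ft_force: [0.5, 0.4, 2.4]
finger_gap: 11.1
```

```bash
python3 st.py;  python3 - <<'E'
from h import *
s=camera("side");t=camera("top")
cv2.imwrite("pics/e4.png",cv2.resize(np.hstack([s["img"][200:400,150:350],t["img"][220:420,320:520]]),(800,400))[:,:,::-1])
E
```

```text
46.3 [ 499.27 -185.21  222.14] yaw 90.876917785422 gap 11.148323527926088 F [0.47 0.41 2.39] j [-20.57  20.09  42.68 113.71 -16.32  45.82 121.48]
```

View pics/e4.png

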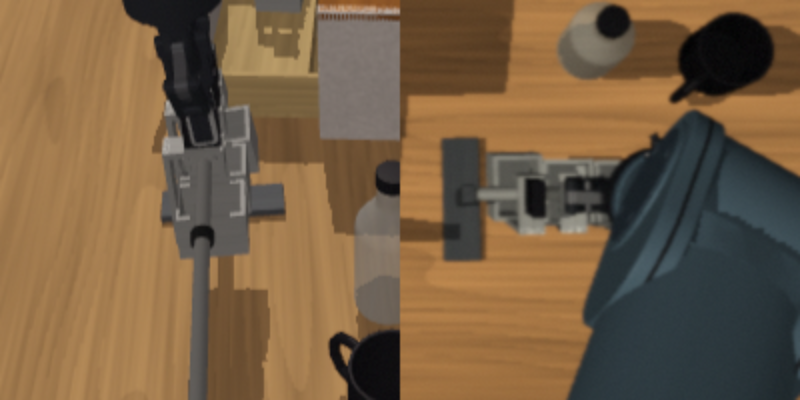

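Call:
arm_command(motion=[[-0.7,0,0,0,0],[-0.5,0,0,0,0],[-0.4,0,0,0,0],[-0.4,0,0,0,0],[-0.4,0,0,0.02,0],[-0.4,0,0,0.03,0],[-0.4,-0.01,0,0.02,0],[-0.4,-0.03,0,0,0],[-0.4,-0.03,0,0,0],[-0.4,0,0.01,0,0]])

```text
clock: 47.65
tool_pos: [426.2, -176.7, 293.4]
tool_rot: [[-0.012, 0.996, 0.093], [0.998, 0.018, -0.068], [-0.069, 0.092, -0.993]]
ft_force: [0.5, 0.5, -0.1]
finger_gap: 25.4
```

```bash
python3 st.py;  python3 - <<'E'
from h import *
s=camera("side");t=camera("top")
cv2.imwrite("pics/e5.png",cv2.resize(np.hstack([s["img"][160:360,150:350],t["img"][220:420,320:520]]),(800,400))[:,:,::-1])
E
```

```text
47.65 [ 426.2  -176.74  293.4 ] yaw 90.68098700023027 gap 25.44513069931749 F [ 0.55  0.47 -0.06] j [-29.98   3.54  48.07 118.14  -0.7   53.22 109.14]
```

View pics/e5.png

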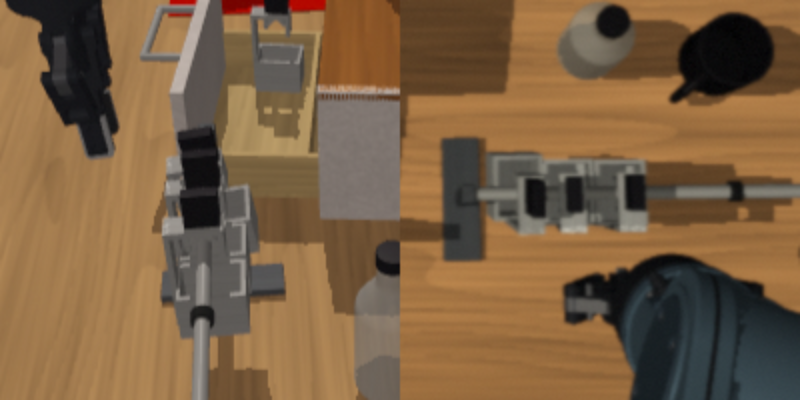

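```bash
python3 - <<'E'
from tabs import *
np.set_printoptions(precision=1,suppress=True)
s=camera("side");t=camera("top")
print(np.array(fit([t],565,303,-.2,128,161)),np.array(fit([s],565,303,-.2,128,161)))
cv2.imwrite("pics/e6.png",cv2.resize(t["img"][240:320,140:220],(600,600))[:,:,::-1])
E
```

```text
[565.4 303.1 -14.7   0.2] [565.2 309.7  -0.6   0.2]
```

View pics/e6.png

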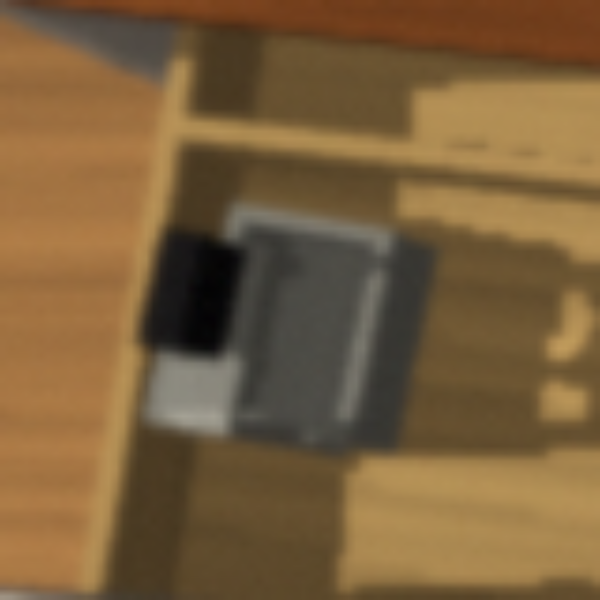

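Call:
arm_command(motion=[[-0.2,0,0.03,0,0],[-0.2,0.01,0.045,0,-1],[-0.2,0.014,0.045,0,-1],[-0.2,0.014,0.045,0,-1],[-0.2,0.015,0.045,0,-1.3],[-0.2,0.015,0.045,0,-1.3],[-0.2,0.015,0.045,0,-1.3],[-0.2,0.015,0.045,0,-1.3],[-0.2,0.015,0.045,-0.02,-1.3],[-0.2,0.01,0.03,-0.02,-1],[-0.2,0,0,0,0],[-0.2,0,0,0,0]])

```text
clock: 49.35
tool_pos: [559.6, 254.0, 250.0]
tool_rot: [[0.179, 0.981, 0.08], [0.981, -0.171, -0.093], [-0.078, 0.095, -0.992]]
ft_force: [-0.8, -0.8, 1.3]
finger_gap: 34.1
```

```bash
python3 st.py
```

```text
49.35 [559.65 253.97 249.98] yaw 79.67226776977257 gap 34.116907312826186 F [-0.76 -0.79  1.32] j [-54.59  27.61  30.75  95.9   -8.04  58.44  57.01]
```

Call:
arm_command(motion=[[-0.2,0.004,0.024,-0.02,0],[-0.2,0.003,0.022,-0.03,-0.5],[-0.2,0,0,-0.02,0],[-0.2,0,0,0,0],[-0.2,0,0,0,0]])

```text
clock: 49.98
tool_pos: [570.5, 294.7, 183.5]
tool_rot: [[0.196, 0.977, 0.085], [0.978, -0.188, -0.093], [-0.075, 0.101, -0.992]]
ft_force: [0.0, 0.7, 0.8]
finger_gap: 33.9
```

```bash
python3 st.py
```

```text
49.975 [570.48 294.68 183.51] yaw 78.6610571634908 gap 33.870807205209225 F [0.02 0.67 0.81] j [-54.88  34.69  28.73  94.78 -11.07  53.    54.65]
```

Call:
arm_command(motion=[[-0.2,-0.003,0.006,-0.005,0],[-0.2,-0.001,0.001,-0.012,0],[-0.2,0,0,-0.008,0],[-0.2,0,0,0,0]])

```text
clock: 50.48
tool_pos: [567.0, 301.9, 158.9]
tool_rot: [[0.197, 0.977, 0.087], [0.978, -0.189, -0.091], [-0.072, 0.103, -0.992]]
ft_force: [0.1, 0.2, -0.6]
finger_gap: 34.4
```

```bash
python3 st.py;  python3 - <<'E'
from h import *
s=camera("side");t=camera("top")
cv2.imwrite("pics/e7.png",cv2.resize(np.hstack([s["img"][90:240,220:370],t["img"][200:350,110:260]]),(800,400))[:,:,::-1])
E
```

```text
50.475 [566.99 301.9  158.94] yaw 78.60653835824183 gap 34.37269590000553 F [ 0.05  0.15 -0.57] j [-55.08  36.39  27.99  95.75 -11.86  50.33  54.22]
```

View pics/e7.png

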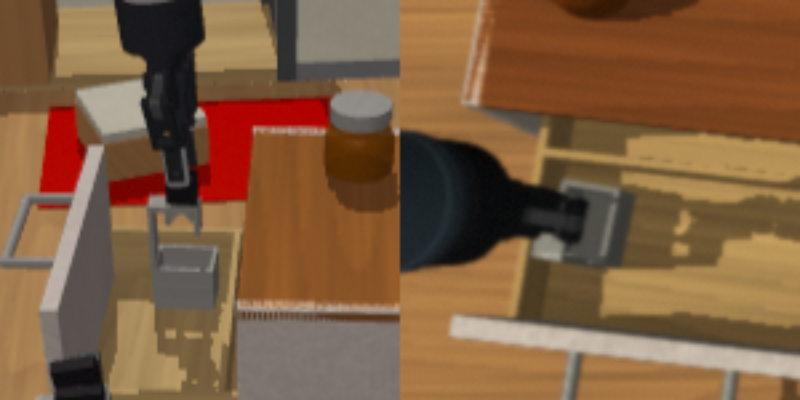

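Call:
arm_command(motion=[[-0.2,0,0,-0.015,0],[-0.2,0,0,-0.008,0],[-0.2,0,0,0,0],[-0.6,0,0,0,0],[-1,0,0,0,0],[-1,0,0,0,0],[-1,0,0,0,0],[-1,0,0,0,0]])

```text
clock: 51.58
tool_pos: [568.1, 302.8, 135.8]
tool_rot: [[0.197, 0.976, 0.089], [0.978, -0.189, -0.089], [-0.07, 0.105, -0.992]]
ft_force: [0.1, 0.4, -1.0]
finger_gap: 10.8
```

```bash
python3 st.py
```

```text
51.575 [568.06 302.83 135.79] yaw 78.60392920729433 gap 10.758357383261114 F [ 0.05  0.36 -0.97] j [-54.54  38.1   27.23  96.44 -12.68  47.79  54.55]
```

Call:
arm_command(motion=[[-1,0,0,0.02,0],[-1,-0.005,0,0.05,0],[-1,-0.01,0,0.04,0],[-1,-0.01,-0.03,0,2],[-1,-0.01,-0.05,0,2],[-1,-0.01,-0.05,0,2],[-1,-0.01,-0.05,0,2],[-1,0,-0.05,0,2],[-1,0,-0.03,0,1.5],[-1,0,0,0,0],[-1,0,0,0,0]])

```text
clock: 52.95
tool_pos: [511.1, 32.6, 261.1]
tool_rot: [[-0.003, 0.994, 0.114], [0.998, 0.011, -0.063], [-0.063, 0.113, -0.992]]
ft_force: [0.7, -0.8, -1.9]
finger_gap: 11.1
```

```bash
python3 st.py;python3 - <<'E'
from h import *
s=camera("side");t=camera("top")
cv2.imwrite("pics/e8.png",cv2.resize(np.hstack([s["img"][90:340,180:370],t["img"][200:450,230:520]]),(800,400))[:,:,::-1])
E
```

```text
52.95 [511.1   32.63 261.1 ] yaw 90.19746742876957 gap 11.099175876109875 F [ 0.68 -0.8  -1.9 ] j [-41.27  12.88  34.28 113.54  -3.6   49.82  84.54]
```

View pics/e8.png

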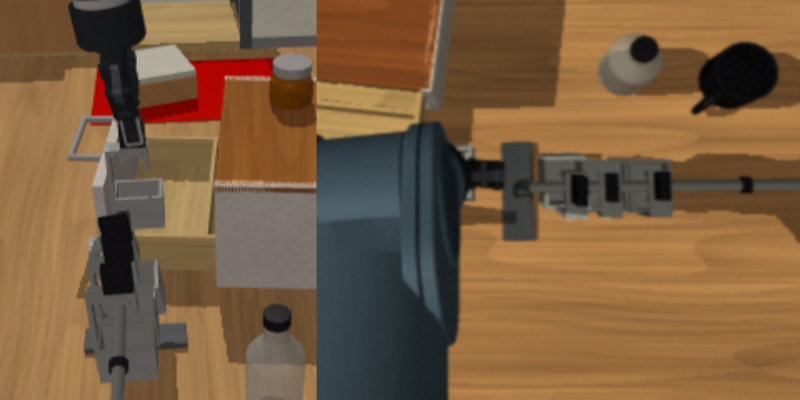

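Call:
arm_command(motion=[[-1,-0.03,0,0,0],[-1,-0.03,0,-0.004,0],[-1,-0.025,0,-0.004,0],[-1,-0.008,0,0,0],[-1,0,0,0,0],[-1,0,0,0,0]])

```text
clock: 53.8
tool_pos: [418.4, 38.0, 253.8]
tool_rot: [[-0.013, 0.993, 0.117], [0.998, 0.02, -0.062], [-0.064, 0.116, -0.991]]
ft_force: [0.3, 0.4, -1.6]
finger_gap: 10.8
```

```bash
python3 st.py
```

```text
53.8 [418.41  37.98 253.8 ] yaw 90.74840340622058 gap 10.773436681842187 F [ 0.29  0.39 -1.6 ] j [-47.96   1.47  33.54 125.5    5.84  47.79  72.77]
```

Call:
arm_command(motion=[[-1,-0.001,-0.03,0,0],[-1,-0.002,-0.04,0,0],[-1,-0.002,-0.04,0,0],[-1,-0.003,-0.04,0,0],[-1,-0.003,-0.04,0,-0.3],[-1,-0.002,-0.04,0,-0.3],[-1,0,-0.04,0,0],[-1,0,-0.04,0,0],[-1,0.01,-0.03,0,0],[-1,0.01,-0.02,0,0],[-1,0,0,0,0],[-1,0,0,0,0]])

```text
clock: 55.3
tool_pos: [434.7, -338.6, 257.4]
tool_rot: [[-0.006, 0.992, 0.124], [0.997, 0.015, -0.076], [-0.078, 0.124, -0.989]]
ft_force: [-0.7, 0.5, -2.9]
finger_gap: 11.0
```

```bash
python3 st.py;python3 - <<'E'
from h import *
s=camera("side");t=camera("top")
cv2.imwrite("pics/e9.png",cv2.resize(np.hstack([s["img"][200:400,150:350],t["img"][230:430,340:540]]),(800,400))[:,:,::-1])
E
```

```text
55.3 [ 434.72 -338.59  257.44] yaw 90.33540578177892 gap 10.986752503056008 F [-0.71  0.55 -2.93] j [ -6.62  19.57  49.84 110.84 -21.37  49.68 144.06]
```

View pics/e9.png

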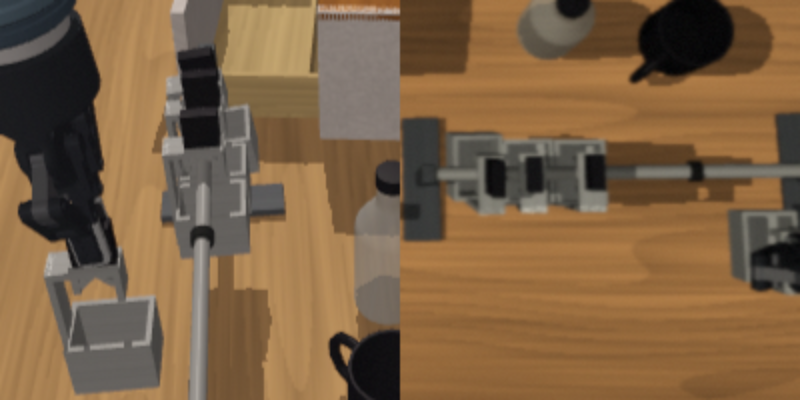

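Call:
arm_command(motion=[[-1,0.01,0,-0.003,0.4],[-1,0.015,0,0,0.3],[-1,0.015,0,0,0],[-1,0.015,0,0,0],[-1,0.007,0,0,0],[-1,0.002,0,0,0],[-1,0,0,0,0]])

```text
clock: 56.28
tool_pos: [505.0, -335.6, 254.2]
tool_rot: [[-0.024, 0.992, 0.127], [0.997, 0.033, -0.073], [-0.076, 0.125, -0.989]]
ft_force: [-0.6, -0.1, -2.1]
finger_gap: 11.0
```

```bash
python3 st.py;  python3 - <<'E'
from h import *
s=camera("side")
cv2.imwrite("pics/f1.png",cv2.resize(s["img"][250:450,200:350],(600,800))[:600,:,::-1])
E
```

```text
56.275 [ 505.04 -335.62  254.2 ] yaw 91.36620533753069 gap 10.981513085905053 F [-0.6  -0.1  -2.08] j [ -5.61  25.99  46.8  103.26 -25.17  52.23 142.93]
```

View pics/f1.png

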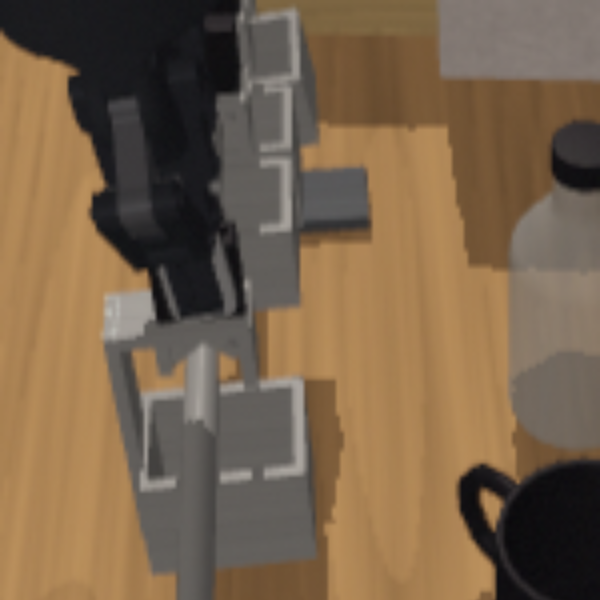

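Call:
arm_command(motion=[[-1,-0.004,0,-0.004,-0.5],[-1,-0.002,0,-0.008,0],[-1,-0.001,0,-0.008,0],[-1,0,0,-0.007,0],[-1,0,0,-0.003,0],[-1,0,0,0,0]])

```text
clock: 57.08
tool_pos: [498.2, -336.4, 223.4]
tool_rot: [[-0.013, 0.991, 0.13], [0.997, 0.023, -0.075], [-0.077, 0.129, -0.989]]
ft_force: [-0.1, 0.8, -2.1]
finger_gap: 11.0
```

```bash
python3 st.py;  python3 - <<'E'
from h import *
s=camera("side")
cv2.imwrite("pics/f2.png",cv2.resize(s["img"][250:450,200:350],(600,800))[:600,:,::-1])
E
```

```text
57.075 [ 498.17 -336.42  223.45] yaw 90.7343879228482 gap 10.958464565044078 F [-0.05  0.78 -2.13] j [ -4.2   27.42  45.32 105.95 -27.35  48.29 144.67]
```

View pics/f2.png

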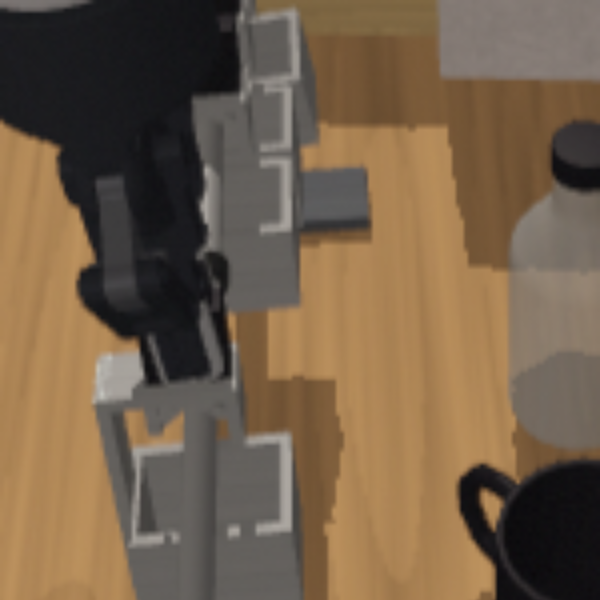

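Call:
arm_command(motion=[[-1,0.002,0,-0.002,0],[-1,0,0.008,-0.001,0],[-1,0,0.018,0,0],[-1,0,0.018,0,0],[-1,0,0.018,0,0],[-1,0,0.018,0,0]])

```text
clock: 57.88
tool_pos: [499.1, -258.2, 221.4]
tool_rot: [[-0.008, 0.991, 0.131], [0.996, 0.019, -0.082], [-0.084, 0.13, -0.988]]
ft_force: [1.2, -2.0, 0.1]
finger_gap: 11.0
```

```bash
python3 st.py;  python3 - <<'E'
from h import *
s=camera("side");t=camera("top")
cv2.imwrite("pics/f3.png",cv2.resize(np.hstack([s["img"][200:400,150:350],t["img"][220:420,320:520]]),(800,400))[:,:,::-1])
E
```

```text
57.875 [ 499.12 -258.15  221.41] yaw 90.43639153661547 gap 11.031922453807205 F [ 1.16 -2.01  0.12] j [-15.73  23.64  47.92 111.91 -24.    45.04 135.18]
```

View pics/f3.png

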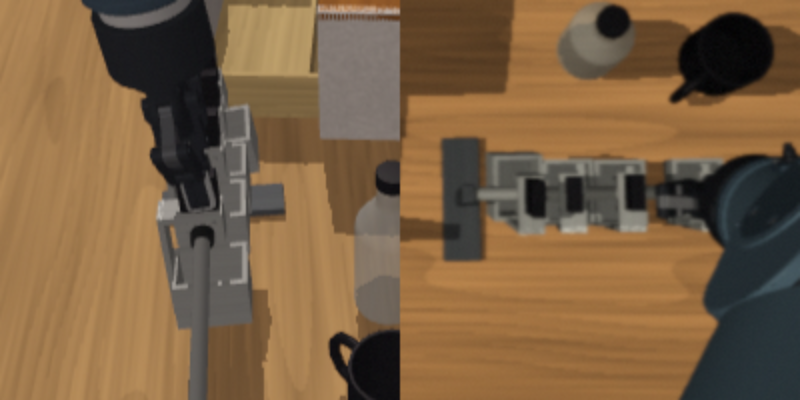

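Call:
arm_command(motion=[[-1,0,0.012,0,0],[-1,0,0.012,0,0],[-1,0,0.006,0,0],[-1,0,0.001,0,0],[-1,0,0,0,0]])

```text
clock: 58.6
tool_pos: [498.8, -224.2, 221.4]
tool_rot: [[-0.01, 0.991, 0.131], [0.996, 0.02, -0.081], [-0.083, 0.129, -0.988]]
ft_force: [-0.2, -2.4, -0.3]
finger_gap: 10.7
```

```bash
python3 st.py;  python3 - <<'E'
from h import *
s=camera("side");t=camera("top")
cv2.imwrite("pics/f4.png",cv2.resize(np.hstack([s["img"][200:350,180:330],t["img"][250:400,340:490]]),(800,400))[:,:,::-1])
E
```

```text
58.6 [ 498.78 -224.25  221.4 ] yaw 90.55331510608163 gap 10.713758111422917 F [-0.21 -2.39 -0.27] j [-20.78  22.17  48.98 113.91 -22.43  44.22 130.84]
```

View pics/f4.png

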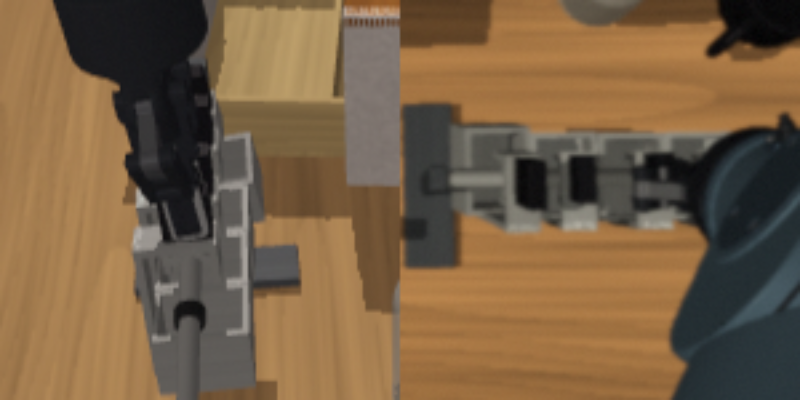

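Seat about −226 (ring +52). Release and lift.

Call:
arm_command(motion=[[-0.7,0,0,0,0],[-0.5,0,0,0,0],[-0.4,0,0,0,0],[-0.4,0,0,0,0],[-0.4,0,0,0.02,0],[-0.4,0,0,0.03,0],[-0.4,-0.01,0,0.02,0],[-0.4,-0.03,0,0,0],[-0.4,-0.03,0,0,0],[-0.4,-0.01,0,0,0],[-0.4,0,0,0,0]])

```text
clock: 60.08
tool_pos: [416.1, -221.8, 292.2]
tool_rot: [[-0.011, 0.992, 0.128], [0.997, 0.021, -0.076], [-0.078, 0.127, -0.989]]
ft_force: [0.5, 0.5, 0.1]
finger_gap: 25.4
```

```bash
python3 st.py;  python3 - <<'E'
from tabs import *
np.set_printoptions(precision=1,suppress=True)
s=camera("side");t=camera("top")
for y in(-90,-135,-181,-226): print(np.array(fit([t],497,y,0,214,247)))
cv2.imwrite("pics/f5.png",cv2.resize(np.hstack([s["img"][180:330,180:330],t["img"][250:400,340:490]]),(800,400))[:,:,::-1])
E
```

```text
60.075 [ 416.08 -221.78  292.18] yaw 90.61824112102245 gap 25.350081340453222 F [0.52 0.54 0.07] j [-33.45   3.9   58.94 118.93  -3.29  50.56 117.99]
[ 490.  -105.5    0.6    0.1]
[ 493.2 -138.7    2.8    0.2]
[ 495.  -187.5    2.6    0.2]
[ 495.1 -225.2    9.8    0.3]
```

View pics/f5.png

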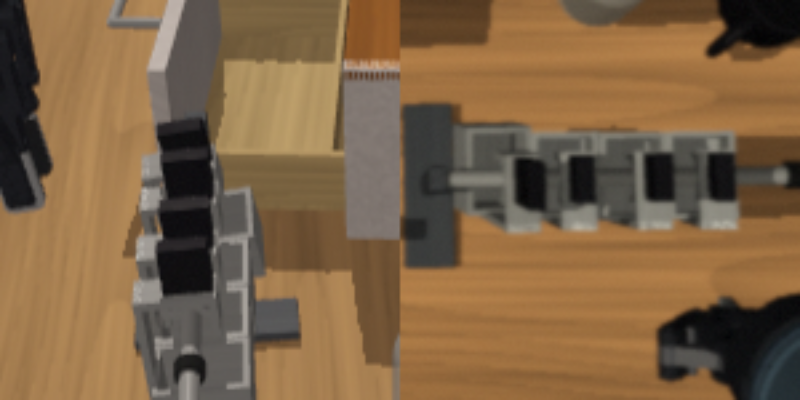

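```bash
python3 - <<'E'
from h import *
np.set_printoptions(precision=1,suppress=True)
s=camera("side");t=camera("top")
for y in(-90,-136,-182,-228): print(y,proj(t,(497,y,247)),proj(t,(497,y,152)),proj(t,(497,y,106)))
for c0,c1 in((467,530),(538,600),(605,667),(672,735)): 
    print([atz(t,(340+(c-400)*.375,290+0),152)[1] for c in(c0,c1)])
cv2.imwrite("pics/f6.png",cv2.resize(t["img"][285:350,355:475],(800,433),interpolation=2)[:,:,::-1])
cv2.imwrite("pics/f7.png",cv2.resize(s["img"][215:345,220:290],(323,600),interpolation=2)[:,:,::-1])
E
```

```text
-90 [379.3 314.1] [374.6 315.6] [372.6 316.2]
-136 [407.4 314.1] [399.8 315.6] [396.6 316.3]
-182 [435.7 314.2] [425.  315.7] [420.6 316.3]
-228 [464.  314.2] [450.3 315.7] [444.7 316.4]
[np.float64(-73.34433736870476), np.float64(-116.98317533944291)]
[np.float64(-122.51568571093735), np.float64(-165.3246188078144)]
[np.float64(-168.77171047796577), np.float64(-211.45084053660088)]
[np.float64(-214.8874880354184), np.float64(-258.1227166111333)]
```

View pics/f6.png

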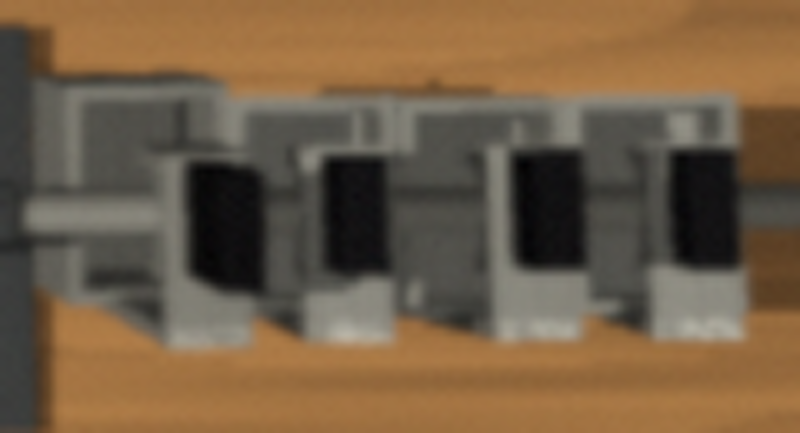

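View pics/f7.png

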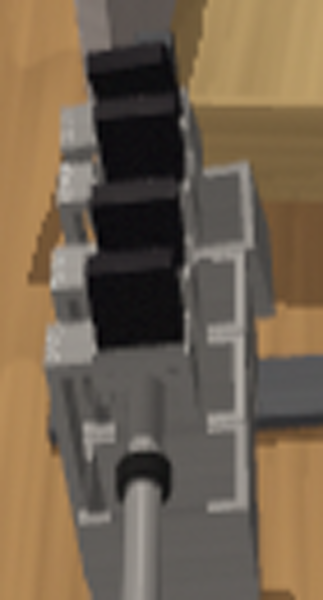

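```bash
python3 - <<'E'
from sim import *
np.set_printoptions(precision=1,suppress=True)
from station import state
q=state()["joints"]
for p,y in [((410,-100,292),0),((380,234,290),0),((380,234,125),0),((545,215,125),0),((480,222,125),0),((480,222,300),0)]:
    q=go(q,p,y,30);print(p,q)
E
```

```text
(410, -100, 292) [-43.3  -5.2  46.3 124.1   9.9  52.3  88.5]
(380, 234, 290) [-62.7   4.1  20.2 117.3   8.2  56.8  44. ]
(380, 234, 125) [-59.5  20.3  18.6 126.6   3.5  31.7  45.9]
(545, 215, 125) [-42.5  30.9  16.1 108.   -1.2  37.8  63. ]
(480, 222, 125) [-48.4  26.5  17.1 115.9   0.4  34.9  57.4]
(480, 222, 300) [-51.4  12.3  19.6 106.7   4.3  57.9  56.4]
```

Call:
arm_command(motion=[[-1,0,0.03,0,0],[-1,0,0.045,0,0],[-1,0,0.045,0,0],[-1,-0.004,0.045,0,0],[-1,-0.004,0.045,0,0],[-1,-0.004,0.045,0,0],[-1,-0.004,0.045,0,0],[-1,-0.004,0.045,0,0],[-1,-0.004,0.045,0,0],[-1,-0.004,0.04,0,0],[-1,0,0,0,0],[-1,0,0,0,0]])

```text
clock: 61.78
tool_pos: [391.1, 223.0, 292.2]
tool_rot: [[-0.009, 0.992, 0.13], [0.996, 0.02, -0.086], [-0.088, 0.128, -0.988]]
ft_force: [-0.2, -0.2, -0.1]
finger_gap: -0.1
```

```bash
python3 st.py;  python3 - <<'E'
from h import *
s=camera("side");t=camera("top")
cv2.imwrite("pics/g1.png",cv2.resize(np.hstack([s["img"][60:310,150:400],t["img"][200:450,100:350]]),(800,400))[:,:,::-1])
E
```

```text
61.775 [391.05 223.   292.17] yaw 90.50625079739783 gap -0.09333154993294698 F [-0.21 -0.16 -0.12] j [-64.39   4.34  23.93 116.87   8.17  56.97  45.94]
```

View pics/g1.png

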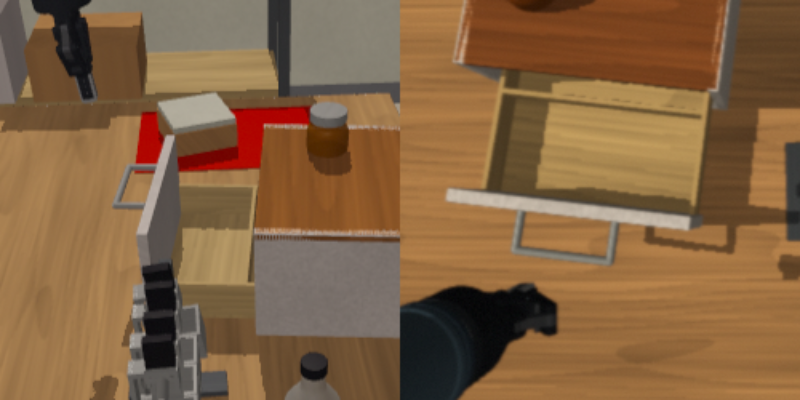

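```bash
python3 - <<'E'
from h import *
t=camera("top");print(atz(t,(100+(516-400)*.625,200+249*.625),152),atz(t,(100+(612-400)*.625,200+261*.625),152))
E
```

```text
[423.90530061 280.33121571 152.        ] [411.05140942 169.36308742 152.        ]
```

Call:
arm_command(motion=[[-1,-0.008,0.004,-0.03,0],[-1,0,0,-0.05,0],[-1,0,0,-0.05,0],[-1,0,0,-0.03,0],[-1,0,0,0,0],[-1,0,0,0,0]])

```text
clock: 62.68
tool_pos: [385.9, 223.6, 131.6]
tool_rot: [[0.001, 0.991, 0.134], [0.997, 0.01, -0.081], [-0.081, 0.134, -0.988]]
ft_force: [-0.3, -1.0, -0.1]
finger_gap: 0.0
```

```bash
python3 st.py;  python3 - <<'E'
from h import *
s=camera("side");t=camera("top")
cv2.imwrite("pics/g2.png",cv2.resize(np.hstack([s["img"][60:310,150:400],t["img"][200:450,100:350]]),(800,400))[:,:,::-1])
E
```

```text
62.675 [385.87 223.63 131.61] yaw 89.94158980148482 gap 0.014830401429481171 F [-0.33 -0.98 -0.12] j [-61.19  19.66  22.13 126.83   2.35  31.99  47.87]
```

View pics/g2.png

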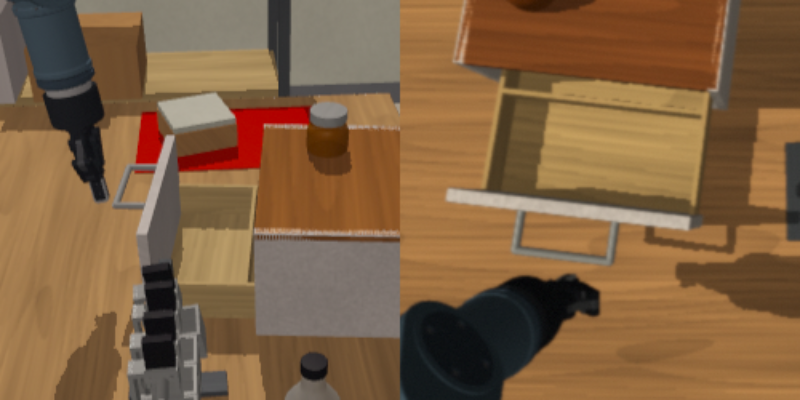

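Call:
arm_command(motion=[[-1,0.01,-0.001,0,0],[-1,0.015,-0.002,0,0],[-1,0.015,-0.002,0,0],[-1,0.015,-0.002,0,0],[-1,0.015,-0.002,0,0]])

```text
clock: 63.4
tool_pos: [460.1, 216.4, 133.4]
tool_rot: [[-0.001, 0.991, 0.135], [0.997, 0.012, -0.076], [-0.077, 0.134, -0.988]]
ft_force: [-2.1, 1.5, -0.4]
finger_gap: -0.4
```

```bash
python3 st.py;  python3 - <<'E'
from h import *
s=camera("side");t=camera("top")
cv2.imwrite("pics/g3.png",cv2.resize(np.hstack([s["img"][60:310,150:400],t["img"][200:450,100:350]]),(800,400))[:,:,::-1])
E
```

```text
63.4 [460.1  216.36 133.39] yaw 90.08426401147644 gap -0.3736922421172127 F [-2.1   1.49 -0.37] j [-52.42  24.19  20.66 118.98  -0.66  34.17  57.18]
```

View pics/g3.png

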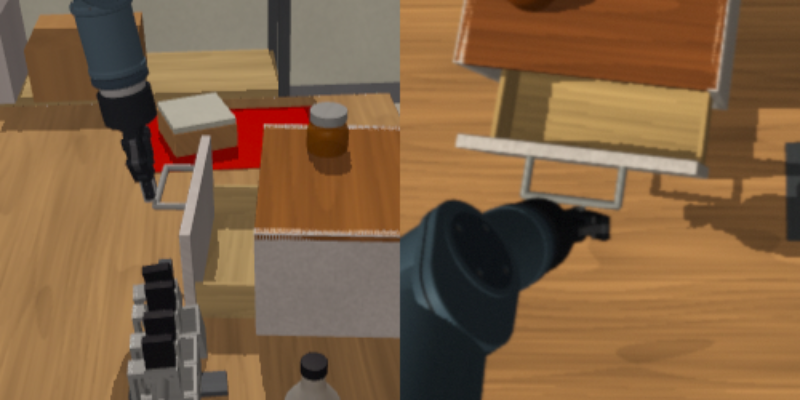

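Closing nicely; the finger is on the bar.

Call:
arm_command(motion=[[-1,0.018,-0.001,-0.001,0],[-1,0.018,-0.001,0,0],[-1,0.018,-0.001,0,0],[-1,0.015,-0.001,0,0],[-1,0.01,-0.001,0,0],[-1,0.006,0,0,0]])

```text
clock: 64.25
tool_pos: [548.0, 207.2, 131.8]
tool_rot: [[0.003, 0.991, 0.131], [0.997, 0.008, -0.081], [-0.082, 0.131, -0.988]]
ft_force: [-2.6, -1.2, 0.9]
finger_gap: -0.1
```

```bash
python3 st.py;  python3 - <<'E'
from h import *
s=camera("side");t=camera("top")
cv2.imwrite("pics/g4.png",cv2.resize(np.hstack([s["img"][60:310,150:400],t["img"][200:450,100:350]]),(800,400))[:,:,::-1])
E
```

```text
64.25 [548.04 207.15 131.82] yaw 89.85276539460759 gap -0.14604128106775158 F [-2.56 -1.24  0.94] j [-44.2   30.55  19.21 108.13  -3.19  38.25  64.72]
```

View pics/g4.png

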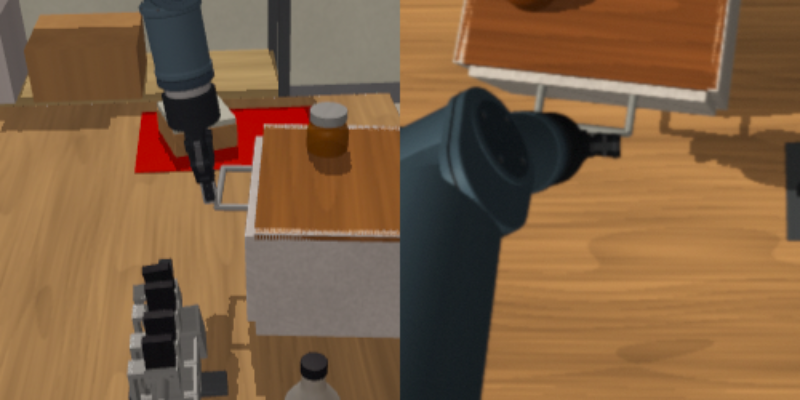

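Call:
arm_command(motion=[[-1,0.006,-0.001,0,0],[-1,0.006,0,0,0],[-1,0.005,0,0,0]])

```text
clock: 64.72
tool_pos: [562.1, 206.6, 131.0]
tool_rot: [[0.001, 0.992, 0.125], [0.997, 0.009, -0.082], [-0.082, 0.124, -0.989]]
ft_force: [-16.8, -0.0, 7.7]
finger_gap: -0.0
```

```bash
python3 st.py
```

```text
64.725 [562.08 206.65 131.05] yaw 89.9395851247893 gap -0.01829718568080529 F [-16.78  -0.01   7.66] j [-42.88  31.78  18.84 105.95  -3.68  39.44  65.93]
```

Force rose to 17 N: drawer is at its stop. One more light push, then back away and look.

Call:
arm_command(motion=[[-1,0.004,0,0,0],[-1,0,0,0,0],[-1,-0.02,0.002,0,0],[-1,-0.03,0.002,0,0],[-1,-0.03,0.002,0.02,0],[-1,0,0.03,0.05,0],[-1,0,0.04,0.05,0],[-1,0,0.04,0.05,0],[-1,0,0.04,0,0],[-1,0,0,0,0],[-1,0,0,0,0]])

```text
clock: 66.1
tool_pos: [483.6, 366.2, 305.9]
tool_rot: [[0.002, 0.992, 0.126], [0.997, 0.008, -0.076], [-0.077, 0.126, -0.989]]
ft_force: [0.2, -0.9, -0.8]
finger_gap: -0.4
```

```bash
python3 st.py;  python3 - <<'E'
from h import *
s=camera("side");t=camera("top")
cv2.imwrite("pics/g5.png",s["img"][:,:,::-1]);cv2.imwrite("pics/g6.png",t["img"][:,:,::-1])
cv2.imwrite("pics/g7.png",cv2.resize(np.hstack([s["img"][190:340,190:290],t["img"][250:400,340:490]]),(800,480),interpolation=2)[:,:,::-1])
E
```

```text
66.1 [483.61 366.21 305.92] yaw 89.90212603808898 gap -0.3507815531193706 F [ 0.18 -0.94 -0.83] j [-61.69  21.67  20.95  93.97   0.6   63.24  47.65]
```

View pics/g5.png

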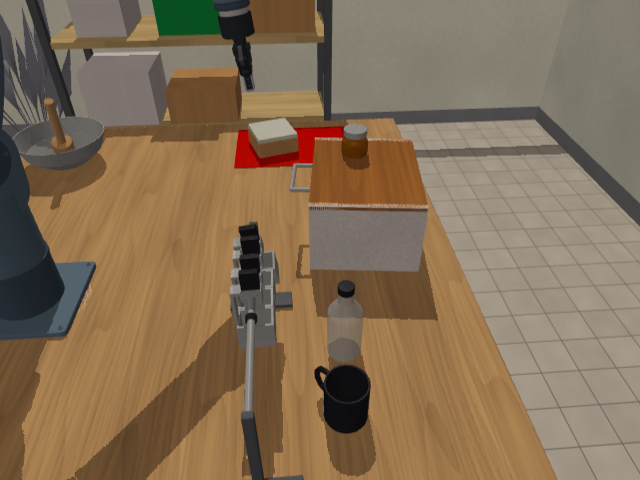

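View pics/g6.png

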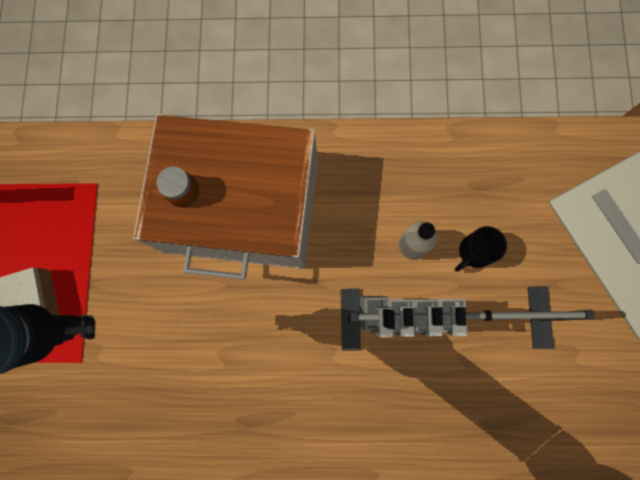

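View pics/g7.png

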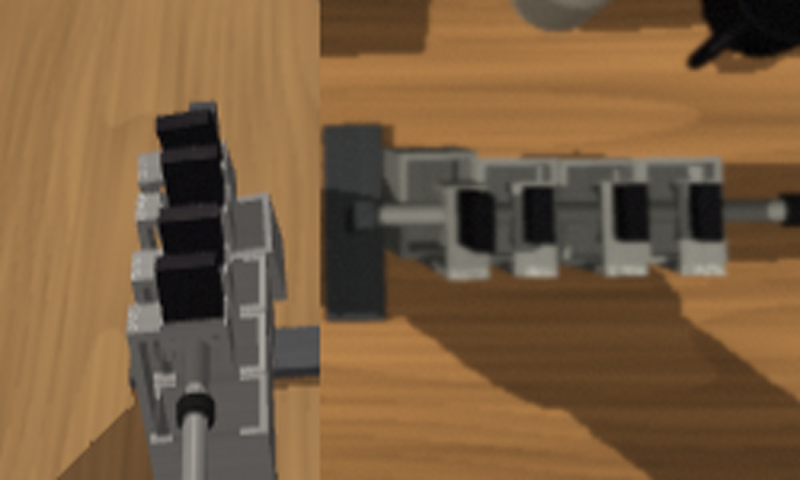

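```bash
python3 - <<'E'
from h import *
np.set_printoptions(precision=1,suppress=True)
s=camera("side");t=camera("top")
T=[(477,218),(540,213),(632,213),(707,212)];S=[(186,116),(192,154),(193,208),(190,258)]
for a,b in zip(T,S):
    pt=(340+(a[0]-320)*150/480.,250+a[1]*150/480.);ps=(190+b[0]/3.2,190+b[1]/3.2)
    print(pt,atz(t,pt,245),ps,atz(s,ps,247),tri(t,pt,s,ps))
for n in("pot1",):
    for r in regions_of(t,n):print(r["conf"],r["location"])
    for r in regions_of(s,n):print("s",r["conf"],r["location"])
cv2.imwrite("pics/g8.png",cv2.resize(s["img"][215:290,215:290],(600,600),interpolation=2)[:,:,::-1])
cv2.imwrite("pics/g9.png",cv2.resize(t["img"][285:350,340:420],(738,600),interpolation=2)[:,:,::-1])
E
```

```text
(389.0625, 318.125) [ 490.5 -106.1  245. ] (248.125, 226.25) [ 491.5 -104.2  247. ] (array([ 491. , -105.6,  248. ]), np.float64(1.223031232487713))
(408.75, 316.5625) [ 493.1 -138.3  245. ] (250.0, 238.125) [ 495.9 -138.   247. ] (array([ 494.5, -137.9,  246.8]), np.float64(2.900815968110444))
(437.5, 316.5625) [ 493.2 -185.3  245. ] (250.3125, 255.0) [ 498.1 -182.4  247. ] (array([ 495.7, -184.3,  248.4]), np.float64(5.1852846754887665))
(460.9375, 316.25) [ 493.7 -223.4  245. ] (249.375, 270.625) [ 497.9 -220.1  247. ] (array([ 495.9, -222.2,  248.7]), np.float64(4.562131437108273))
0.64 [378.2, 309.6]
0.63 [455.4, 317.0]
0.61 [407.6, 316.3]
0.55 [428.6, 316.9]
s 0.92 [256.3, 277.4]
s 0.73 [264.8, 250.7]
s 0.7 [251.9, 253.1]
s 0.63 [358.1, 142.4]
s 0.6 [255.2, 315.1]
```

View pics/g8.png

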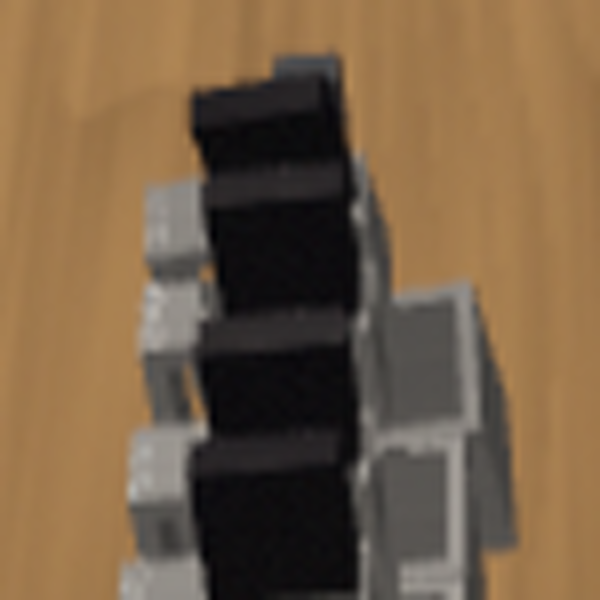

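View pics/g9.png

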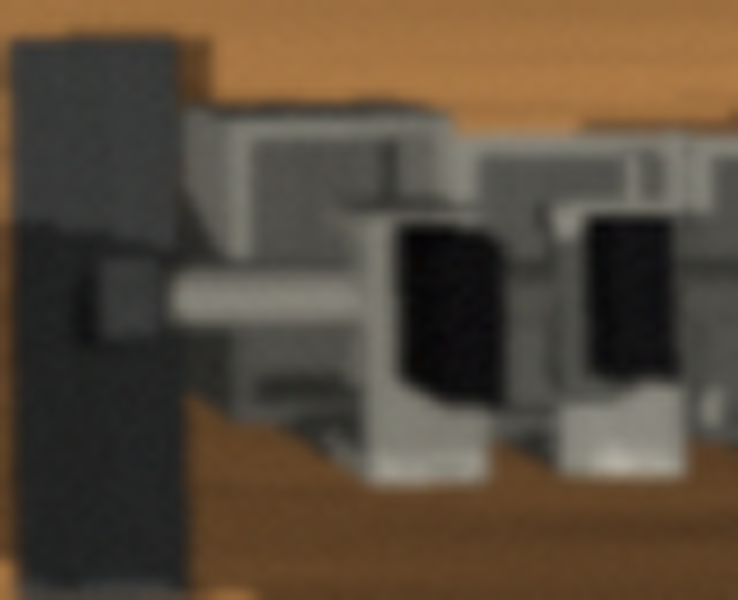

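```bash
python3 - <<'E'
from h import *
from scipy.spatial.transform import Rotation as Ro
s=camera("side");t=camera("top")
K=8
boxes=[(-30,30,-23,23,0,46),(-15,15,-6,6,108,141),(-30,-28,-11,11,46,108)]
def draw(c,roi,seat,ang,seqs):
    u0,v0,u1,v1=roi;im=cv2.resize(c["img"][v0:v1,u0:u1],None,fx=K,fy=K,interpolation=2)[:,:,::-1].copy()
    R=Ro.from_euler("zyx",ang,degrees=True).as_matrix()
    for b in boxes:
        P=[np.array([b[i],b[2+j],b[4+k]])-[0,0,94] for i in(0,1) for j in(0,1) for k in(0,1)]
        p=[((proj(c,R@q+seat)+.5-[u0,v0])*K).astype(int) for q in P]
        for i in range(8):
            for m in(1,2,4):
                if i<i^m: cv2.line(im,tuple(map(int,p[i])),tuple(map(int,p[i^m])),(0,255,0),1)
    return im
for n,(seat,ang) in enumerate([((497,-98,200),(3,-6,10)),((497,-101,200),(3,-6,5))]):
    a=draw(s,(215,215,290,290),np.array(seat),ang,0);b=draw(t,(345,280,410,355),np.array(seat),ang,0)
    cv2.imwrite(f"pics/w{n}.png",cv2.resize(np.hstack([a,b]),(800,429)))
E
```

```text
(no output)
```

View pics/w0.png

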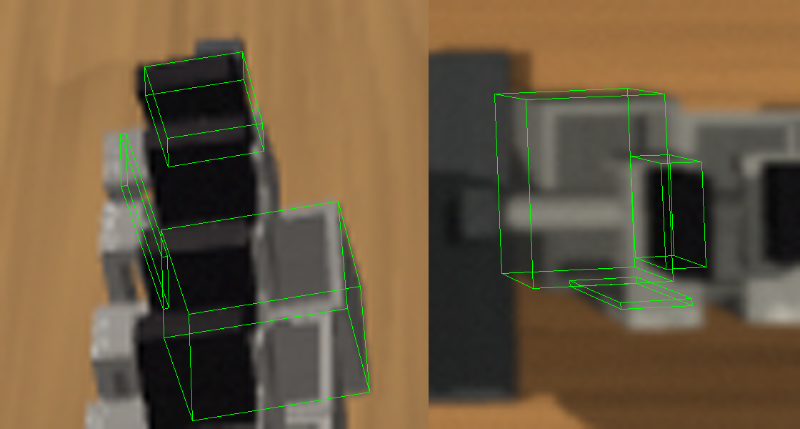

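View pics/w1.png

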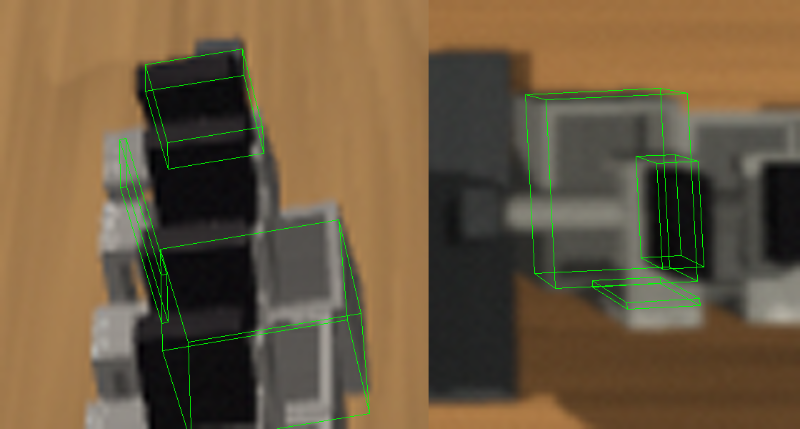

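```bash
python3 - <<'E'
from station import *
print(state()["clock"]);print(finish_job())
E
```

```text
66.5
the job is handed in; nothing more can be done
None
```

I handed the job in at 66.5 s. The drawer held four pots. I hooked each one on to the right of the ring and slid it left past the ring, then pushed the drawer shut. The hand-in reports no verdict, so I don't know the result.

**Last checks:**
- **Pots:** all four hang on the rail. Measured from the tabs, their middles are about 50 to 180 mm left of the ring. Tab tops came out at 247–249 mm, which fits hooks seated on the rail. They had not moved between the later pictures.
- **Drawer:** the push ended with the wrist reading 17 N, and the pictures show the drawer shut, slightly further in than at the start.
- **Robot and bystanders:** the arm is clear of everything, and the jar, mug and bottle look unmoved.

**What went wrong or disagreed:**
- **Knock on the storing side:** while I carried the second pot past, it hit the first hanging pot, which swung, turned and slid along the rail. It stayed hooked and I pushed it back into line. I could not measure how high it rose during the swing, so I can't rule out the lift-off rule.
- **Leftmost pot:** it rests leaning about 8–10° against its neighbour, measured by overlaying a model on the pictures. That is about half the allowed tilt.
- **Position readings:** the two cameras differed by 1–5 mm on the tab positions.

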